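# Load a half-used adhesive cartridge and feel the plunger home

### The job

Take the twin-barrel adhesive cartridge out of the wooden holder and lay it flat on the bare bench top; let go, then take it again by its tail end and lay it nose-first in the trough of the bench dispenser, and let go. Then push the plunger forward by its upright tab until you feel it bear firmly on the pistons somewhere inside the barrels, with the cartridge pushed up against the sprung front plate; press gently, never hard, and leave it standing there under that pressure. Leave the other things on the bench where they are.

Things in the scene. Friction and masses are not known exactly. Their poses are not given: they have to be found in the camera images.
- cartridge: White twin-barrel cartridge, about 0.2 kg: two round 28 mm barrels side by side, so 28 mm thick (its x), 56 mm broad (its y), 130 mm long (its z, tail to nose). Origin: centre of the tail face; z points to the nose. It starts standing nose up in the holder's near pocket, tail 6 mm over the bench. Laid on its broad side it does not roll; its origin is then 14 mm over the bench.
- cartridge_nose (a point): Point on the cartridge's long axis at its front shoulder, 130 mm from the tail. A grey-capped outlet stub, 20 mm in diameter, stands 22 mm further.
- cartridge_tail (a point): Centre of the open tail face (same point as the origin). Each barrel holds a stiff piston (does not yield to 25 N) 10 to 50 mm inside the tail, equally deep in both barrels; how deep is unknown and differs each time.
- holder: Fixed wooden block, 45 mm high, 81 mm in y, reaching from -30 to +78 mm in its x, with two pockets one behind the other along x. Origin: at bench height under the centre of the near pocket, 34 mm (x) by 61 mm (y), floor 6 mm over the bench. The cartridge stands in it with its broad side along the holder's y, 91 mm of barrel showing. The far pocket (49 mm further in x) holds a round tube.
- dispenser: Fixed bench dispenser, steel base 100 mm wide, 8 mm thick, x from -140 to +180 mm. x runs along the trough from plunger to front plate, z up. Origin: on the bench under the trough's rear end. Trough floor 40 mm wide, 12 mm over the bench, x = -8 to 152 mm; side walls only at x = 65 to 143 mm, 61 mm apart, 4 mm thick, tops at 36 mm: the rear 65 mm is open at the sides for gripping the tail half.
- seat (a point): Where the tail's centre (cartridge origin) comes when the cartridge lies in the trough on its broad side, nose to +x of the dispenser, shoulders just touching the front plate: 15 mm ahead of the dispenser's origin, 26 mm over the bench. Lay it in up to 15 mm short of this; pushed past it, it presses the spring of the plate.
- plate_face (a point): Face of the sprung front plate, 130 mm ahead of the seat: two aluminium pads, tops 46 mm over the bench, with a 28 mm gap, open at the top, for the outlet stub. They give about 1 mm per 2 N, up to 12 mm. Behind each pad stands a fixed post, 52 mm over the bench, with the same gap.
- plunger: Sliding plunger of the dispenser: a grey carriage 20 mm (x) by 56 mm (y), top 45 mm over the bench. Origin: centre of that top; axes as the dispenser's. It slides only along the dispenser's x, 115 mm from fully back (origin at x = -105 mm); it starts 0 to 20 mm ahead of that. Friction of about 6 N (plus 15 N per m/s) resists it and holds it where it is left.
- plunger_tab (a point): Middle of the upright black grip tab on the carriage: 14 mm (x) by 30 mm (y), from 45 to 87 mm over the bench; this point is at 70 mm. Pushing the sliding cartridge along adds 1 to 3 N to the carriage's friction; what is pushed beyond the friction bears on the pistons: 7 to 10 N of that is right, it must stay under 18 N. After letting go the friction keeps some of it, up to 6 N.
- plunger_tips (a point): Midway between the front faces of the plunger's two prongs, 75 mm ahead of its origin, 26 mm over the bench. The prongs are 28 mm apart (in y), 8 mm thick, with end discs 16 mm in diameter that enter the barrels.
- tin: bystander: steel tin, 72 mm diameter, 90 mm tall
- jar: bystander: glass jar with a brass lid, 60 mm diameter, 80 mm tall
- screwdriver: bystander: screwdriver
- tape: bystander: cardboard roll, 96 mm diameter, 25 mm tall
- wrench: bystander: wrench
- mug: bystander: white mug, 80 mm diameter, 90 mm tall
- tube: bystander: round grey tube, 32 mm diameter, 105 mm tall, standing in the holder's far pocket
Things that resemble listed ones, but are neither listed nor needed, are in the scene too. Of the things shaped like the cartridge, the white one is meant.

How it is judged (in metres and radians):
On the way, in this order (a step that is already met when the one before it is completed fails the run):
1. the cartridge lies flat on the bench top, let go and at rest (angle between cartridge's own z axis and vertical between 1.45 and 1.69 rad and height (world z) of cartridge between 0.009 and 0.019 m and contact force between cartridge and the fingers below 0.1 N and linear speed of cartridge below 0.02 m/s), for 0.2 s.
2. the cartridge lies nose-first in the trough, let go, with the plunger not yet pressing on it (x of cartridge in the frame of dispenser between -0.005 and 0.022 m and y of cartridge in the frame of dispenser between -0.007 and 0.007 m and z of cartridge in the frame of dispenser between 0.021 and 0.031 m and x of cartridge_nose in the frame of dispenser above 0.12 m and angle between the z axis of cartridge and the x axis of dispenser, either way round below 0.08 rad and contact force between cartridge and the fingers below 0.1 N and linear speed of cartridge below 0.02 m/s and contact force between plunger and cartridge below 1 N), for 0.2 s.
At the end, for the whole second after the job is handed in: The cartridge lies let go and at rest in the trough, nose against the front plate (tail at x = 15 to 30 mm of the dispenser, within 7 mm sideways, 5 mm of seated height, 0.08 rad of its line); the plunger stands still, bearing on it with more than 1 N (x of cartridge in the frame of dispenser between 0.015 and 0.03 m and y of cartridge in the frame of dispenser between -0.007 and 0.007 m and z of cartridge in the frame of dispenser between 0.021 and 0.031 m and x of cartridge_nose in the frame of dispenser above 0.12 m and angle between the z axis of cartridge and the x axis of dispenser, either way round below 0.08 rad and contact force between cartridge and the fingers below 0.1 N and linear speed of cartridge below 0.02 m/s and contact force between plunger and cartridge above 1 N and linear speed of plunger below 0.01 m/s); the robot touches nothing.
It fails at once if the plunger is pressed on the cartridge with more than 18 N (contact force between plunger and cartridge above 18 N).
It fails at once if a bystander is moved more than 40 mm (distance of any of tin, jar, screwdriver, tape, wrench, mug, tube from where it was at the start of the episode above 0.04 m).
It also fails if it takes over 70 s, if anything falls off the work surface, if the arm or the gripper's body presses on something with over 40 N, if the wrist force passes 120 N, or if a joint passes its speed limit or range.

### The arm

A 6-joint arm with a two-finger parallel gripper is mounted at the origin on the work surface. World frame = base frame: x ahead of the robot, y to its left, z up, the work surface at z = 0. Lengths are in mm, angles in rad, forces in N, time in s.
With the tool pointing down it reaches from about 350 to 775 mm from the base axis. Payload 5.5 kg.
Tool frame: the origin (TCP) lies midway between the tips of the shut fingers; the grasp point (between the pads) lies 19 mm behind it; z points along the fingers, y is the line along which they close (so a half turn about z gives the same grasp; the last joint's range is limited). The gripper opens to 85 mm and grips with 20 to 120 N. Pads are 22 mm wide; open, the fingers measure 114 mm over their backs; the gripper's body (76 mm by 85 mm) begins 54 mm behind the grasp point. The pads swing forward as they close: fully open they stand 13 mm farther back than shut.
Start: joints at [-1.354, 0.313, 0.046, 1.304, 0, 1.431], TCP at [200.832, -538.83, 231.323] pointing down, gripper open.
Joint ranges: [-2.76, 2.76], [-0.86, 1.69], [-1.03, 1.26], [-2.2, 2.34], [-1.47, 1.5], [-3.14, 3.14]. Speed limits (rad/s): [2.57, 2.57, 3.14, 3.14, 3.14, 3.14].

### API

Orientations are given as a 3x3 rotation matrix whose columns are the frame's x, y, z axes.
In Python, from bench import arm, imaging, order gives the robot as it stands. The module is installed in compiled form; this text tells all that it offers.
- The arm moves only by the tool servo_tool, never from a script. Its argument "motion" is a list that holds one entry, the list of rows, each a list of 7 numbers: the shift along the tool's x, y, z in cm, then the turn, a rotation vector about the tool's x, y, z in degrees, then the finger opening in cm, from 0 to 8.54. A call has 1 to 5 rows; each row is the pose to reach, as a shift and turn from the pose commanded when the call began, along the tool's axes at that moment; what a row does not reach only later rows make up. A row lasts 1/12 s, in which the tool goes at most 41.7 mm and 7.16 degrees, less where a joint would pass 70% of its speed; a pose out of reach is approached as far as the arm can. A call with a gripper value outside its range is refused whole. The fingers move at their own pace and stop on an object; "grip_force" is the grip in N (left out, the last holds). Time passes only in rows, so rows that repeat a pose let the fingers close. It gives the time, the measured TCP pose, the force, the opening and the grip force at its end, in the units of the state.
- arm.read_state(): the state, without advancing time (a new reading comes with each control period).
- imaging.capture(name): name is "scene" or "side" or "wrist"; returns a dict with "pixels" (420x560x3 uint8, blue, green, red), "fx", "fy", "cx", "cy" (pixels), "T" (4x4, takes a point from camera to world coordinates). Camera axes: x right, y up, looking along -z (the intrinsics and any distortion apply to the point x, -y, -z); pixel columns grow to the right and rows downward; lengths in mm; the calibration is good to about 2 mm. A picture is of the moment at which its call begins. There is no depth.
- order.sign_off(): hands the job in; it is judged then, once.
The state is a dict: "time_s": time; "q": joint angles; "qvel": joint speeds; "joint_efforts": joint torques, N m; "tcp_pos": TCP position; "tcp_rot": TCP orientation; "force": force on the tool from outside, world axes, zero at the start; "ft_torque": the same for the moment, N m; "gripper_width": finger opening in mm; "finger_force": force on a finger pad.
Only numpy, scipy, OpenCV 4.12 (cv2) and the standard library are available. Lean on these libraries where they do the work, as an engineer would, in place of code of your own. Each camera call takes 0.05 s, during which the arm holds its last target. There are 200 camera calls.

## Working session

There is one attempt and no reset: what is moved stays moved. The work goes in short steps, Python scripts to look and compute and a tool call to move; the robot and the scene stay as the last step left them, time stands still between calls to the robot, and variables do not carry over. Pictures are saved under pics/ and viewed, at most 10 in all, crops included, and the job is handed in when it is done.

Besides the shell and the picture viewer there is one more tool, called after ">>>" as name([rows], argument=value, ...), one row to a line, values as JSON. servo_tool: Moves the arm, as the interface text tells. Its arguments: {"type":"object","properties":{"motion":{"type":"array"},"grip_force":{"type":"number"}},"required":["motion"]}

```bash
mkdir -p pics; cat > h.py <<'E'
import numpy as np, cv2
from bench import arm, imaging, order
def cap(n):
    c=imaging.capture(n); c['T']=np.array(c['T']); return c
def ray(c,u,v):
    d=np.array([(u-c['cx'])/c['fx'],-(v-c['cy'])/c['fy'],-1.0]); 
    return c['T'][:3,3], c['T'][:3,:3]@d
def onz(c,u,v,z):
    o,d=ray(c,u,v); return o+d*(z-o[2])/d[2]
def proj(c,p):
    q=c['T'][:3,:3].T@(np.array(p,float)-c['T'][:3,3])
    return np.array([c['cx']+c['fx']*q[0]/-q[2], c['cy']-c['fy']*q[1]/-q[2]])
E
python3 - <<'E'
from h import *
import pickle
cs={n:cap(n) for n in('scene','side','wrist')}
pickle.dump(cs,open('c0.pkl','wb'))
for n,c in cs.items():
    print(n,{k:(v if k!='T' else v.round(3).tolist()) for k,v in c.items() if k!='pixels'})
    cv2.imwrite(f'pics/{n}0.png',c['pixels'])
s=arm.read_state();print(s)
E
```

```text
scene {'fx': 524.1301437553087, 'fy': 524.1301437553087, 'cx': 279.1993896287092, 'cy': 201.23309458685554, 'T': [[0.78, -0.375, 0.501, 1329.221], [0.625, 0.453, -0.636, -1009.44], [0.011, 0.809, 0.587, 1046.578], [0.0, 0.0, 0.0, 1.0]]}
side {'fx': 397.9567664626771, 'fy': 397.9567664626771, 'cx': 279.48447411741114, 'cy': 207.3992389237962, 'T': [[-0.897, 0.292, -0.332, 243.943], [-0.442, -0.623, 0.645, 598.596], [-0.018, 0.725, 0.688, 713.537], [0.0, 0.0, 0.0, 1.0]]}
wrist {'fx': 375.0586478827913, 'fy': 375.0586478827913, 'cx': 280.7326255167265, 'cy': 211.7378173852491, 'T': [[0.35, 0.888, 0.299, 279.055], [-0.937, 0.332, 0.111, -509.097], [-0.001, -0.319, 0.948, 372.091], [0.0, 0.0, 0.0, 1.0]]}
{'time_s': 0.15, 'q': array([-1.35361519e+00,  3.13808186e-01,  4.52429203e-02,  1.30360354e+00,
        2.14866654e-05,  1.43119270e+00]), 'qvel': array([ 0.00121475, -0.00125838,  0.00177887, -0.0011821 ,  0.00068446,
        0.00041338]), 'joint_efforts': array([ 2.60403947e-03, -4.81066239e+01,  2.98815000e+01,  1.37908597e-02,
       -5.32614899e-05, -7.26096260e-06]), 'tcp_pos': array([ 200.73848377, -538.41467003,  230.62615162]), 'tcp_rot': array([[ 9.37024663e-01,  3.49263090e-01, -2.74756632e-04],
       [ 3.49263134e-01, -9.37023722e-01,  1.34486642e-03],
       [ 2.12258720e-04, -1.35613537e-03, -9.99999058e-01]]), 'force': array([0.29088891, 0.42584335, 0.2302645 ]), 'ft_torque': array([-0.01470354, -0.03108845, -0.01162841]), 'finger_force': 0.0, 'gripper_width': 85.14800326963375}
```

View pics/scene0.png

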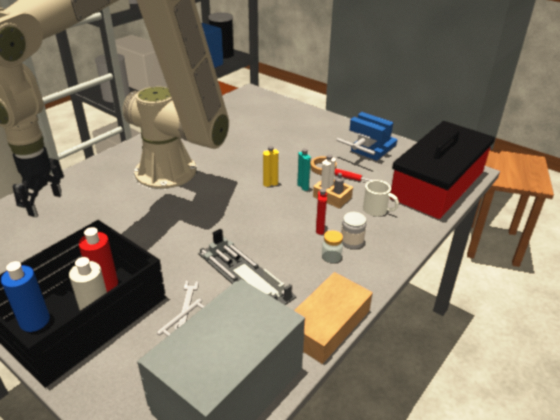

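View pics/side0.png

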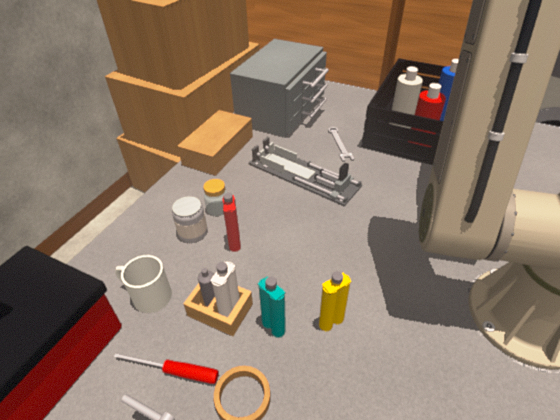

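The scene view shows the holder at about (333,190) with the white cartridge at (328,172), and the dispenser from its tab at (217,237) to its plate at (285,290). In the side view the holder is at (218,305), the tab at (343,172) and the plate at (262,152). I'll enlarge these areas.

```bash
python3 - <<'E'
from h import *
import pickle
cs=pickle.load(open('c0.pkl','rb'))
def crop(n,x,y,w,h):
    return cv2.resize(cs[n]['pixels'][y:y+h,x:x+w],(400,300),interpolation=cv2.INTER_CUBIC)
m=np.vstack([np.hstack([crop('scene',195,220,107,80),crop('scene',300,150,80,60)]),np.hstack([crop('side',240,125,133,100),crop('side',170,250,107,80)])])
cv2.imwrite('pics/m.png',m)
# cross-check calib
for n,c in cs.items(): print(n,proj(c,[0,0,0]))
print('tab', [onz(cs[n],u,v,87).round(0) for n,u,v in(('scene',218,232),('side',344,166))])
print('holder',[onz(cs[n],u,v,45).round(0) for n,u,v in(('scene',333,188),('side',218,298))])
E
```

```text
scene [165.37972858 171.90709143]
side [527.76577149 315.36901409]
wrist [-286.11566182  172.39247547]
tab [array([ 469., -201.,   87.]), array([ 465., -197.,   87.])]
holder [array([567., 250.,  45.]), array([562., 257.,  45.])]
```

View pics/m.png

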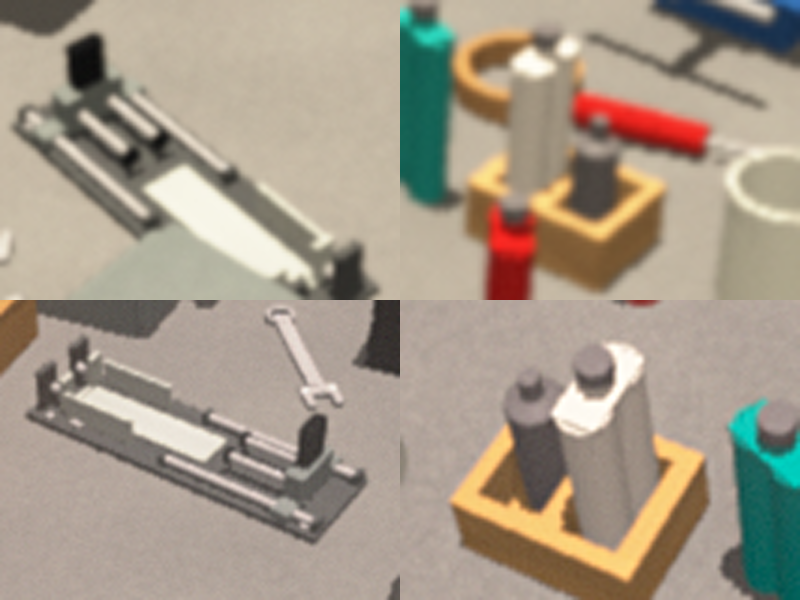

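The crops show the holder's top corners (side px about 184,303; 231,325; 252,293) with the cartridge in the near pocket. The dispenser base corners are also clear (side px about 249,162; 346,204; 362,186).

```bash
python3 - <<'E'
from h import *
import pickle
cs=pickle.load(open('c0.pkl','rb'))
s=cs['side'];c=cs['scene']
def S1(u,v,z): return onz(s,240+u*.3325,125+(v-300)/3,z)
def S2(u,v,z): return onz(s,170+(u-400)*.2675,250+(v-300)*.2667,z)
def C1(u,v,z): return onz(c,195+u*.2675,220+v*.2667,z)
def C2(u,v,z): return onz(c,300+(u-400)*.2,150+v*.2,z)
f=np.linalg.norm
ax=lambda d: np.degrees(np.arctan2(d[1],d[0])).round(1)
L,F,R=S2(452,498,45),S2(628,580,45),S2(706,462,45)
print('holder side',L[:2],F[:2],R[:2],f(L-F),f(F-R),ax(L-F),ax(R-F))
a,b,d=C2(468,188,45),C2(600,240,45),C2(664,185,45)
print('holder scene',a[:2],b[:2],d[:2],f(a-b),f(b-d),ax(b-a),ax(d-b))
L,F,R=S1(28,412,8),S1(318,538,8),S1(366,482,8)
print('base side',L[:2],F[:2],R[:2],f(L-F),f(F-R),ax(L-F),ax(F-R))
ex=(L-F)/f(L-F); print('disp origin est', ((F+R)/2+140*ex)[:2], ex)
print('base scene', C1(15,128,8)[:2],'edge far', ax(C1(140,235,8)-C1(15,128,8)))
# cartridge cap top centers z=6+152=158
print('cap',S2(594,352,158)[:2],C2(547,32,158)[:2])
print('tab top', S1(313,418,87)[:2],C1(85,42,87)[:2])
for z,n,u,v in((12,'floor',0,0),):
  for p in ((85,388),(222,456),(195,460),(60,400)): print('fl',S1(*p,12)[:2])
E
```

```text
holder side [616.22961111 294.98908557] [508.05505879 295.73599383] [506.78554467 218.02418119] 108.17713087121068 77.72218144991481 -0.4 -90.9
holder scene [515.11176872 209.95356148] [617.37496621 216.27636108] [615.46509834 297.82288934] 102.45847625251109 81.56889030621596 3.5 91.3
base side [ 749.79639323 -197.44984957] [ 434.65127339 -145.99677975] [ 420.32605815 -234.79898025] 319.317811831899 89.95022292920159 -9.3 80.8
disp origin est [ 565.65921293 -212.95668978] [ 0.98693248 -0.16113436  0.        ]
base scene [ 426.96450792 -244.0613195 ] edge far -8.8
cap [540.32190537 251.44037355] [541.28253009 252.61746071]
tab top [ 467.3773135  -203.57899507] [ 465.91847089 -198.67737725]
fl [ 714.8733732  -251.18449814]
fl [ 550.67887289 -209.75242656]
fl [ 570.92974205 -193.88828382]
fl [ 727.96336307 -223.17093422]
```

```bash
python3 - <<'E'
from h import *
import pickle
cs=pickle.load(open('c0.pkl','rb'))
s=cs['side'];c=cs['scene']
for n,a,za,b,zb in (('teal cap',(305,153),152,(271,284),152),('yellow',(270,150),152,(338,276),152),('red',(322,196),152,(229,198),152),('jar lid',(334,240),80,(214,187),80),('tin top',(354,221),90,(188,206),90),('mug',(378,186),90,(143,267),90),('teal bot',(305,188),0,(275,335),0),('yel bot',(270,185),0,(330,328),0),('red bot',(321,233),0,(233,250),0),('tape',(320,165),25,(242,397),25)):
    print(n,onz(c,*a,za)[:2].round(),onz(s,*b,zb)[:2].round())
# two-ray heights for caps
def tri(a,b):
    o1,d1=ray(c,*a);o2,d2=ray(s,*b)
    k=np.linalg.lstsq(np.c_[d1,-d2],o2-o1,rcond=None)[0]
    p,q=o1+k[0]*d1,o2+k[1]*d2; return ((p+q)/2).round(),np.linalg.norm(p-q).round(1)
print('teal',tri((305,152),(271,282)),'yel',tri((270,150),(338,275)),'red',tri((322,195),(229,197)),'white',tri((329.4,156.4),(221.9,263.9)),'tab',tri((218,231),(344,165)))
E
```

```text
teal cap [461. 227.] [444. 249.]
yellow [359. 168.] [347. 184.]
red [647.  60.] [624.  92.]
jar lid [743. -11.] [728.   8.]
tin top [746.  89.] [738.  99.]
mug [708. 296.] [714. 283.]
teal bot [457. 243.] [437. 257.]
yel bot [350. 179.] [346. 197.]
red bot [644.  74.] [623. 106.]
tape [431. 369.] [429. 394.]
teal (array([450., 241., 145.]), np.float64(2.2)) yel (array([350., 177., 145.]), np.float64(1.8)) red (array([634.,  78., 140.]), np.float64(0.6)) white (array([541., 252., 158.]), np.float64(1.5)) tab (array([ 466., -199.,   88.]), np.float64(1.0))
```

```bash
cat >> h.py <<'E'
from scipy.spatial.transform import Rotation as Ro, Slerp
def tilt(yaw,a=0):
    """tool x heading yaw (deg, horizontal part), tool pitched a deg so that z leans away from tool x"""
    y,a=np.radians([yaw,a]); h=np.array([np.cos(y),np.sin(y),0]); k=np.array([0,0,1.])
    x=np.cos(a)*h-np.sin(a)*k; z=-np.sin(a)*h-np.cos(a)*k
    return np.c_[x,np.cross(z,x),z]
def pose(): s=arm.read_state(); return np.array(s['tcp_pos']),np.array(s['tcp_rot'])
def step(p0,R0,p1,R1):
    return np.r_[(R0.T@(np.array(p1)-p0))/10, Ro.from_matrix(R0.T@R1).as_rotvec(degrees=True)].round(1)
def chain(wps,start=None):
    p,R=start or pose()
    for q,Q in wps: print(step(p,R,q,Q).tolist()); p,R=np.array(q,float),Q
E
python3 - <<'E'
from h import *
n=7; wp=[]
p,R=pose()
for i in range(1,n+1):
    t=i/n; az=np.radians(-69.6+t*(24.6+69.6)); r=575+t*30
    wp.append(([r*np.cos(az),r*np.sin(az),231+min(1,2*t)*90-max(0,2*t-1)*61],tilt(20.4+t*159.6,35*t)))
chain(wp,(p,R))
E
```

```text
[13.4, -1.1, -2.6, -1.1, -5.0, -22.7]
[13.3, 1.0, -3.7, -3.0, -4.9, -22.6]
[12.7, 3.3, -4.8, -4.9, -4.9, -22.3]
[12.2, 5.4, -3.7, -6.9, -4.9, -21.8]
[11.7, 7.5, -2.4, -8.7, -4.9, -21.1]
[10.2, 9.3, -2.8, -10.5, -4.9, -20.2]
[8.6, 11.0, -2.9, -12.3, -4.9, -19.2]
```

>>> servo_tool([
  [[13.4,-1.1,-2.6,-1.1,-5,-22.7,8.5],[13.4,-1.1,-2.6,-1.1,-5,-22.7,8.5],[13.4,-1.1,-2.6,-1.1,-5,-22.7,8.5],[13.4,-1.1,-2.6,-1.1,-5,-22.7,8.5],[13.4,-1.1,-2.6,-1.1,-5,-22.7,8.5]],
])

```text
time_s: 0.57
tcp_pos: [325.8, -479.9, 257.9]
tcp_rot: [[0.722, 0.689, -0.062], [0.686, -0.725, -0.063], [-0.088, 0.003, -0.996]]
force: [0.4, -0.1, -0.6]
gripper_width: 84.9
finger_force: 0.0
```

>>> servo_tool([
  [[13.3,1,-3.7,-3,-4.9,-22.6,8.5],[13.3,1,-3.7,-3,-4.9,-22.6,8.5],[13.3,1,-3.7,-3,-4.9,-22.6,8.5],[13.3,1,-3.7,-3,-4.9,-22.6,8.5],[13.3,1,-3.7,-3,-4.9,-22.6,8.5]],
])

```text
time_s: 0.98
tcp_pos: [430.3, -394.1, 282.8]
tcp_rot: [[0.398, 0.915, -0.069], [0.901, -0.403, -0.161], [-0.175, 0.002, -0.985]]
force: [0.5, -0.3, -1.0]
gripper_width: 85.3
finger_force: 0.0
```

>>> servo_tool([
  [[12.7,3.3,-4.8,-4.9,-4.9,-22.3,8.5],[12.7,3.3,-4.8,-4.9,-4.9,-22.3,8.5],[12.7,3.3,-4.8,-4.9,-4.9,-22.3,8.5],[12.7,3.3,-4.8,-4.9,-4.9,-22.3,8.5],[12.7,3.3,-4.8,-4.9,-4.9,-22.3,8.5]],
])

```text
time_s: 1.4
tcp_pos: [513.7, -286.1, 307.8]
tcp_rot: [[0.018, 1.0, -0.004], [0.965, -0.019, -0.26], [-0.26, 0.001, -0.966]]
force: [0.2, -0.8, -0.2]
gripper_width: 85.4
finger_force: 0.0
```

Tracking well. This position is good for a wrist look at the dispenser, so I'll take one and replan the rest.

```bash
python3 - <<'E'
from h import *
import pickle
c=cap('wrist'); pickle.dump(c,open('cw1.pkl','wb'))
cv2.imwrite('pics/w1.png',cv2.resize(c['pixels'],(784,588),interpolation=cv2.INTER_CUBIC))
E
```

```text
(no output)
```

View pics/w1.png

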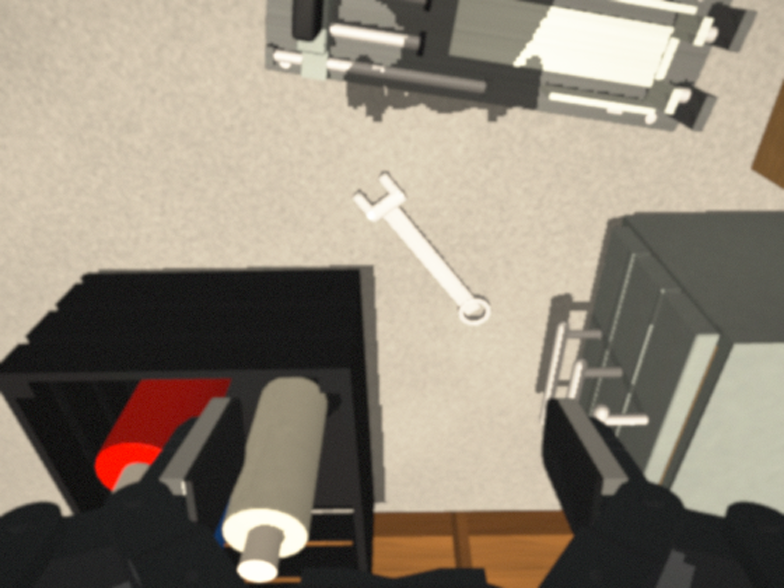

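>>> servo_tool([
  [[12.2,5.4,-3.7,-6.9,-4.9,-21.8,8.5],[12.2,5.4,-3.7,-6.9,-4.9,-21.8,8.5],[12.2,5.4,-3.7,-6.9,-4.9,-21.8,8.5],[12.2,5.4,-3.7,-6.9,-4.9,-21.8,8.5],[12.2,5.4,-3.7,-6.9,-4.9,-21.8,8.5]],
])

```text
time_s: 1.87
tcp_pos: [569.2, -160.6, 310.8]
tcp_rot: [[-0.347, 0.929, 0.126], [0.873, 0.369, -0.318], [-0.342, -0.0, -0.94]]
force: [-0.3, -0.1, 0.1]
gripper_width: 85.3
finger_force: 0.0
```

>>> servo_tool([
  [[11.7,7.5,-2.4,-8.7,-4.9,-21.1,8.5],[11.7,7.5,-2.4,-8.7,-4.9,-21.1,8.5],[11.7,7.5,-2.4,-8.7,-4.9,-21.1,8.5],[11.7,7.5,-2.4,-8.7,-4.9,-21.1,8.5],[11.7,7.5,-2.4,-8.7,-4.9,-21.1,8.5]],
])

```text
time_s: 2.28
tcp_pos: [594.7, -23.8, 292.4]
tcp_rot: [[-0.636, 0.714, 0.293], [0.647, 0.7, -0.302], [-0.421, -0.002, -0.907]]
force: [-0.6, -0.8, 0.0]
gripper_width: 85.4
finger_force: 0.0
```

>>> servo_tool([
  [[10.2,9.3,-2.8,-10.5,-4.9,-20.2,8.5],[10.2,9.3,-2.8,-10.5,-4.9,-20.2,8.5],[10.2,9.3,-2.8,-10.5,-4.9,-20.2,8.5],[10.2,9.3,-2.8,-10.5,-4.9,-20.2,8.5],[10.2,9.3,-2.8,-10.5,-4.9,-20.2,8.5]],
])

```text
time_s: 2.7
tcp_pos: [588.2, 114.9, 274.7]
tcp_rot: [[-0.8, 0.389, 0.458], [0.336, 0.921, -0.195], [-0.498, -0.002, -0.867]]
force: [0.1, -0.8, -0.7]
gripper_width: 85.1
finger_force: 0.0
```

>>> servo_tool([
  [[8.6,11,-2.9,-12.3,-4.9,-19.2,8.5],[8.6,11,-2.9,-12.3,-4.9,-19.2,8.5],[8.6,11,-2.9,-12.3,-4.9,-19.2,8.5],[8.6,11,-2.9,-12.3,-4.9,-19.2,8.5],[8.6,11,-2.9,-12.3,-4.9,-19.2,8.5]],
])

```text
time_s: 3.12
tcp_pos: [549.2, 250.4, 257.0]
tcp_rot: [[-0.821, 0.002, 0.571], [0.002, 1.0, -0.001], [-0.571, 0.0, -0.821]]
force: [0.2, 0.9, -0.7]
gripper_width: 85.3
finger_force: 0.0
```

The wrist view shows the dispenser's near edge and front posts at the top, with the drawers and crate well clear of it. The tool is now above the cartridge, so I'll descend in two steps.

```bash
python3 - <<'E'
from h import *
R=tilt(180,35)
chain([([549,252,180],R),([549,252,107],R)])
E
```

```text
[4.4, 0.2, 6.3, -0.1, -0.2, -0.1]
[4.2, 0.0, 6.0, 0.0, 0.0, 0.0]
```

>>> servo_tool([
  [[2.2,0.1,3.1,0,0,0,8.5],[4.4,0.2,6.3,0,-0.2,0,8.5],[4.4,0.2,6.3,0,-0.2,0,8.5]],
])

```text
time_s: 3.37
tcp_pos: [545.3, 248.0, 171.6]
tcp_rot: [[-0.826, 0.006, 0.563], [0.002, 1.0, -0.008], [-0.563, -0.006, -0.826]]
force: [-2.2, -0.1, -2.7]
gripper_width: 85.0
finger_force: 0.0
```

>>> servo_tool([
  [[1.4,0,2,0,0,0,8.5],[2.8,0,4,0,0,0,8.5],[4.2,0,6,0,0,0,8.5],[4.2,0,6,0,0,0,8.5]],
])

```text
time_s: 3.7
tcp_pos: [549.0, 250.0, 104.2]
tcp_rot: [[-0.822, 0.005, 0.57], [0.003, 1.0, -0.005], [-0.57, -0.003, -0.822]]
force: [-0.5, -0.4, -1.6]
gripper_width: 85.0
finger_force: 0.0
```

```bash
python3 - <<'E'
from h import *
a=cap('scene');b=cap('side')
A=cv2.resize(a['pixels'][90:240,260:460],(400,300),interpolation=cv2.INTER_CUBIC)
B=cv2.resize(b['pixels'][150:360,130:410],(400,300),interpolation=cv2.INTER_CUBIC)
cv2.imwrite('pics/m2.png',np.hstack([A,B]))
E
```

```text
(no output)
```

View pics/m2.png

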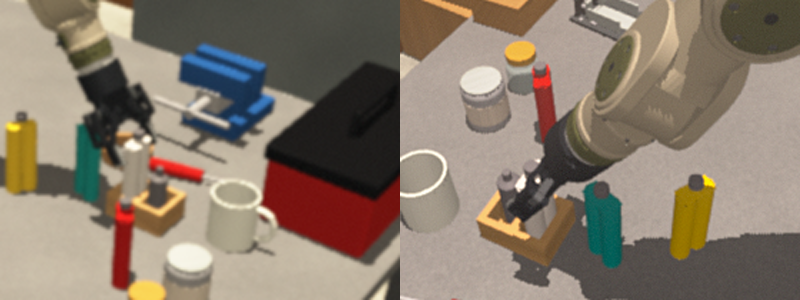

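The fingers straddle the cartridge near the top and the teal bottle is clear. Next I'll close and lift.

>>> servo_tool([
  [[0,0,0,0,0,0,5],[0,0,0,0,0,0,5],[0,0,0,0,0,0,5],[0,0,0,0,0,0,5],[0,0,0,0,0,0,5]],
], grip_force=60)

```text
time_s: 4.22
tcp_pos: [551.8, 254.2, 111.2]
tcp_rot: [[-0.815, 0.0, 0.58], [0.001, 1.0, 0.002], [-0.58, 0.002, -0.815]]
force: [-0.4, -0.4, 6.3]
gripper_width: 54.4
finger_force: 62.4
```

>>> servo_tool([
  [[0,0,0,0,0,0,5],[0,0,0,0,0,0,5],[-0.6,0,-0.8,0,0,0,5],[-1.2,0,-1.6,0,0,0,5]],
])

```text
time_s: 4.55
tcp_pos: [549.3, 253.3, 127.7]
tcp_rot: [[-0.819, -0.0, 0.574], [-0.0, 1.0, 0.0], [-0.574, -0.0, -0.819]]
force: [0.2, -0.2, -1.6]
gripper_width: 54.2
finger_force: 63.5
```

```bash
python3 - <<'E'
from h import *
d,sg=14,114
n=np.array([-np.sin(np.radians(35)),0,-np.cos(np.radians(35))])
def tcp(P,a,yaw): R=tilt(yaw,a); return (np.array(P,float)+d*R[:,2],R)
az=np.radians(-6)
wp=[tcp([541,252,200],35,180),tcp([541,252,270],35,180),tcp([550,150,280],20,179),tcp([540,50,270],-5,177),tcp([500,-30,250],-30,175)]
def lay(t,z=0):
    a=35-(90-t)
    tz=14*np.cos(np.radians(t))+z
    r=360+sg*np.cos(np.radians(t))
    return tcp([r*np.cos(az),r*np.sin(az),tz+sg*np.sin(np.radians(t))],a,174)
wp+=[lay(10,120),lay(8,20),lay(8,2)]
chain(wp); print(wp[-1], wp[-1][1]@n)
E
```

```text
[-3.5, -0.1, -5.0, 0.0, -0.0, 0.0]
[-4.0, 0.0, -5.7, 0.0, 0.0, 0.0]
[-0.9, -10.2, -0.4, 0.5, 15.0, 0.9]
[1.7, -10.0, 0.5, 0.3, 25.0, 2.0]
[4.0, -8.2, 2.2, -0.6, 25.0, 1.9]
[-2.0, -2.2, 9.7, -0.6, 15.0, 0.8]
[-7.3, -0.0, 7.3, 0.0, 2.0, -0.0]
[-1.3, 0.0, 1.2, 0.0, 0.0, 0.0]
(array([460.1171541 , -48.36026161,  22.18150943]), array([[-0.6782623 ,  0.10452846, -0.72734727],
       [ 0.07128824,  0.9945219 ,  0.07644728],
       [ 0.7313537 ,  0.        , -0.68199836]])) [ 0.98484328 -0.1035112   0.1391731 ]
```

>>> servo_tool([
  [[-1.2,0,-1.7,0,0,0,5],[-2.4,0,-3.4,0,0,0,5],[-3.5,0,-5,0,0,0,5]],
])

```text
time_s: 4.8
tcp_pos: [549.4, 253.4, 189.8]
tcp_rot: [[-0.819, -0.0, 0.574], [-0.0, 1.0, 0.0], [-0.574, 0.0, -0.819]]
force: [1.3, 1.1, -1.9]
gripper_width: 54.2
finger_force: 63.6
```

>>> servo_tool([
  [[-1.3,0,-1.9,0,0,0,5],[-2.6,0,-3.8,0,0,0,5],[-4,0,-5.7,0,0,0,5],[-4,0,-5.7,0,0,0,5]],
])

```text
time_s: 5.13
tcp_pos: [552.6, 254.7, 265.7]
tcp_rot: [[-0.813, -0.0, 0.582], [0.002, 1.0, 0.004], [-0.582, 0.004, -0.813]]
force: [2.3, 0.2, -0.7]
gripper_width: 54.2
finger_force: 63.7
```

>>> servo_tool([
  [[-0.2,-2,-0.1,0,3,0.2,5],[-0.4,-4,-0.2,0,6,0.4,5],[-0.6,-6,-0.2,0.3,9,0.6,5],[-0.8,-8,-0.3,0.4,12,0.8,5],[-0.9,-10.2,-0.4,0.5,15,0.9,5]],
])

```text
time_s: 5.55
tcp_pos: [554.4, 150.9, 266.5]
tcp_rot: [[-0.94, 0.017, 0.341], [0.016, 1.0, -0.005], [-0.341, 0.001, -0.94]]
force: [1.2, 1.1, -1.4]
gripper_width: 54.2
finger_force: 63.9
```

>>> servo_tool([
  [[0.3,-2,0.1,0,5,0.4,5],[0.7,-4,0.2,0,10,0.8,5],[1,-6,0.3,0.2,15,1.2,5],[1.4,-8,0.4,0.2,20,1.6,5],[1.7,-10,0.5,0.3,25,2,5]],
])

```text
time_s: 5.97
tcp_pos: [538.8, 50.9, 256.4]
tcp_rot: [[-0.995, 0.053, -0.089], [0.053, 0.999, 0.005], [0.089, 0.0, -0.996]]
force: [0.7, -0.1, -2.0]
gripper_width: 54.5
finger_force: 63.9
```

>>> servo_tool([
  [[0.8,-1.6,0.4,-0.1,5,0.4,5],[1.6,-3.3,0.9,-0.2,10,0.8,5],[2.4,-4.9,1.3,-0.4,15,1.2,5],[3.2,-6.6,1.8,-0.5,20,1.5,5],[4,-8.2,2.2,-0.6,25,1.9,5]],
])

```text
time_s: 6.38
tcp_pos: [493.2, -28.8, 237.3]
tcp_rot: [[-0.862, 0.087, -0.499], [0.076, 0.996, 0.044], [0.501, -0.0, -0.865]]
force: [-0.3, -0.1, -2.3]
gripper_width: 54.4
finger_force: 63.9
```

>>> servo_tool([
  [[-0.4,-0.4,1.9,-0.1,3,0.2,5],[-0.8,-0.9,3.9,-0.2,6,0.3,5],[-1.2,-1.3,5.8,-0.4,9,0.5,5],[-1.6,-1.8,7.8,-0.5,12,0.6,5],[-2,-2.2,9.7,-0.6,15,0.8,5]],
])

```text
time_s: 6.8
tcp_pos: [460.3, -47.4, 142.0]
tcp_rot: [[-0.703, 0.105, -0.703], [0.074, 0.995, 0.074], [0.707, -0.0, -0.707]]
force: [0.1, -0.0, -2.4]
gripper_width: 54.2
finger_force: 63.9
```

```bash
python3 - <<'E'
from h import *
s=arm.read_state(); print(s['q'].round(2),s['gripper_width'],s['tcp_pos'].round(1)); print(s['tcp_rot'].round(3))
a=cap('scene');b=cap('side')
A=cv2.resize(a['pixels'][90:300,150:430],(400,300),interpolation=cv2.INTER_CUBIC)
B=cv2.resize(b['pixels'][100:352,200:536],(400,300),interpolation=cv2.INTER_CUBIC)
cv2.imwrite('pics/m3.png',np.hstack([A,B]))
E
```

```text
[-0.22  0.82  0.35  1.89 -0.08 -0.08] 54.24094318338593 [460.3 -47.4 142. ]
[[-0.703  0.105 -0.703]
 [ 0.074  0.995  0.074]
 [ 0.707 -0.    -0.707]]
```

View pics/m3.png

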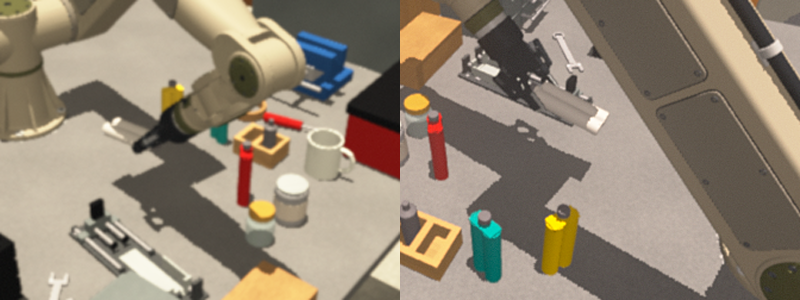

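The cartridge is held almost level, tail toward the robot, over bare bench. I'll lower it now.

>>> servo_tool([
  [[-1.8,0,1.8,0,0.5,0,5],[-3.6,0,3.6,0,1,0,5],[-5.4,0,5.4,0,1.5,0,5],[-7.3,0,7.2,0,2,0,5],[-7.3,0,7.2,0,2,0,5]],
])

```text
time_s: 7.32
tcp_pos: [460.5, -46.7, 37.9]
tcp_rot: [[-0.678, 0.104, -0.728], [0.071, 0.995, 0.076], [0.732, 0.0, -0.682]]
force: [-0.7, -0.0, -2.7]
gripper_width: 54.5
finger_force: 63.9
```

>>> servo_tool([
  [[-0.5,0,0.5,0,0,0,5],[-1,0,0.9,0,0,0,5],[-1,0,0.9,0,0,0,5]],
])

```text
time_s: 7.57
tcp_pos: [462.3, -47.4, 28.6]
tcp_rot: [[-0.681, 0.104, -0.724], [0.072, 0.995, 0.076], [0.728, -0.001, -0.685]]
force: [-0.5, 0.6, -1.2]
gripper_width: 54.5
finger_force: 63.9
```

>>> servo_tool([
  [[-0.2,0,0.2,0,0,0,5],[-0.4,0,0.4,0,0,0,5],[-0.4,0,0.4,0,0,0,5]],
])

```text
time_s: 7.82
tcp_pos: [461.7, -47.4, 22.7]
tcp_rot: [[-0.681, 0.105, -0.725], [0.072, 0.995, 0.076], [0.729, -0.001, -0.684]]
force: [0.4, 1.0, -1.9]
gripper_width: 54.1
finger_force: 63.9
```

>>> servo_tool([
  [[0,0,0,0,0.7,0,5],[-0.2,0,0.2,0,1.5,0,5],[-0.2,0,0.2,0,1.5,0,5]],
])

```text
time_s: 8.07
tcp_pos: [461.2, -47.3, 18.8]
tcp_rot: [[-0.659, 0.105, -0.745], [0.07, 0.995, 0.078], [0.749, -0.0, -0.663]]
force: [-0.3, 0.1, -1.3]
gripper_width: 54.3
finger_force: 64.0
```

>>> servo_tool([
  [[-0.2,0,0.2,0,1,0,5],[-0.4,0,0.3,0,2,0,5],[-0.5,0,0.5,0,3,0,5],[-0.5,0,0.5,0,3,0,5]],
])

```text
time_s: 8.4
tcp_pos: [460.4, -47.2, 11.0]
tcp_rot: [[-0.618, 0.104, -0.779], [0.065, 0.995, 0.082], [0.784, -0.0, -0.621]]
force: [-0.3, 0.7, -2.4]
gripper_width: 54.4
finger_force: 64.0
```

>>> servo_tool([
  [[0,0,0,0,0,0,6],[0,0,0,0,0,0,7],[0,0,0,0,0,0,8.5],[0,0,0,0,0,0,8.5],[0,0,0,0,0,0,8.5]],
])

```text
time_s: 8.82
tcp_pos: [461.0, -47.3, 13.0]
tcp_rot: [[-0.621, 0.105, -0.777], [0.066, 0.995, 0.081], [0.781, -0.0, -0.625]]
force: [0.1, -0.0, -0.3]
gripper_width: 85.5
finger_force: 0.0
```

>>> servo_tool([
  [[1,0,-1.2,0,0,0,8.5],[2,0,-3,0,0,0,8.5],[3,0,-6,0,0,0,8.5],[4,0,-9,0,0,0,8.5],[5,0,-12,0,0,0,8.5]],
])

```text
time_s: 9.23
tcp_pos: [523.3, -53.8, 128.5]
tcp_rot: [[-0.621, 0.105, -0.777], [0.066, 0.995, 0.081], [0.781, -0.0, -0.624]]
force: [0.5, -0.1, -0.1]
gripper_width: 84.8
finger_force: 0.0
```

```bash
python3 - <<'E'
from h import *
# go to an overview pose above the cartridge, tool down
chain([([440,-45,200],tilt(174,-20)),([400,-45,240],tilt(174,0))])
E
```

```text
[10.8, -0.0, 2.1, -0.0, -31.4, -0.0]
[5.1, -0.4, -2.4, -0.0, -20.0, -0.0]
```

>>> servo_tool([
  [[2.2,0,0.4,0,-6.3,0,8.5],[4.4,0,0.8,0,-12.6,0,8.5],[6.6,0,1.2,0,-18.9,0,8.5],[8.8,0,1.6,0,-25.2,0,8.5],[10.8,0,2.1,0,-31.4,0,8.5]],
])

```text
time_s: 9.65
tcp_pos: [439.6, -45.1, 198.8]
tcp_rot: [[-0.937, 0.104, -0.334], [0.099, 0.995, 0.034], [0.335, -0.001, -0.942]]
force: [0.3, -0.5, 1.2]
gripper_width: 85.5
finger_force: 0.0
```

>>> servo_tool([
  [[1,0,-1,0,-6,0,8.5],[2,0,-2,0,-12,0,8.5],[3,0,-4,0,-20,0,8.5],[3,0,-6,0,-20,0,8.5],[3,0,-6,0,-20,0,8.5]],
])

```text
time_s: 10.07
tcp_pos: [431.3, -43.9, 269.6]
tcp_rot: [[-0.994, 0.105, 0.011], [0.105, 0.994, -0.003], [-0.011, -0.002, -1.0]]
force: [1.2, -0.3, 0.9]
gripper_width: 85.1
finger_force: 0.0
```

```bash
python3 - <<'E'
from h import *
import pickle
print(pose())
c=cap('wrist'); pickle.dump(c,open('cw2.pkl','wb'))
cv2.imwrite('pics/w2.png',cv2.resize(c['pixels'],(784,588),interpolation=cv2.INTER_CUBIC))
E
```

```text
(array([431.29239179, -43.94495548, 269.64967069]), array([[-0.99444331,  0.10472217,  0.01075993],
       [ 0.10469179,  0.99449907, -0.00335021],
       [-0.01105158, -0.00220512, -0.9999365 ]]))
```

View pics/w2.png

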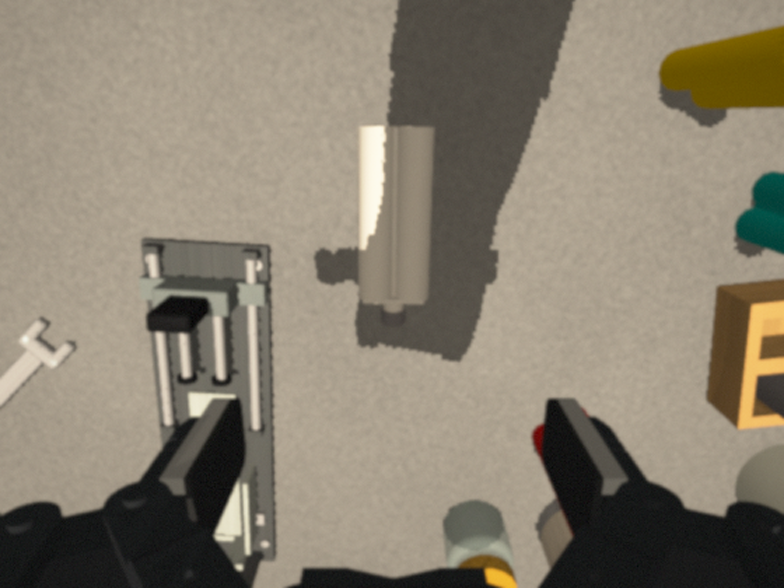

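The cartridge lies flat and let go: tail edge at (360–434,126), nose at about y=303 (px of the 1.4x picture). The dispenser's rear base corners are at (144,239) and (270,245), its front one at (273,558).

```bash
python3 - <<'E'
from h import *
import pickle
c=pickle.load(open('cw2.pkl','rb'))
P=lambda u,v,z: onz(c,u/1.4,v/1.4,z)
f=np.linalg.norm; ax=lambda d: np.degrees(np.arctan2(d[1],d[0])).round(2)
T1,T2,N1,N2=P(360,126,14),P(434,127,14),P(360,303,14),P(428,303,14)
print('cart',T1[:2],T2[:2],N1[:2],N2[:2],f(T1-T2),f(N1-N2),f((N1+N2-T1-T2)/2),ax(N1+N2-T1-T2))
A,B,D=P(144,239,8),P(270,245,8),P(273,558,8)
print('base',A[:2],B[:2],D[:2],f(A-B),f(B-D),ax(D-B),ax(B-A))
th=np.radians(ax(D-B)); ex=np.array([np.cos(th),np.sin(th)]);ey=np.array([-ex[1],ex[0]])
print('rails z?', [ (lambda q:((q-(A+B)[:2]/2)@ey).round(1))(P(u,v,20)[:2]) for u,v in((166,425),(256,430))])
print('carriage corners z45',[P(*q,45)[:2].round(1) for q in((155,279),(239,283))])
print('tips z26', [P(*q,26)[:2].round(1) for q in((187,380),(221,381))])
w=pickle.load(open('cw1.pkl','rb'))
Q=lambda u,v,z: onz(w,u/1.4,v/1.4,z)
q1,q2,q3=Q(267,68,8),Q(671,129,8),Q(697,129,52)
print('w1 base far-right side',q1[:2],q2[:2],f(q1-q2),ax(q2-q1))
E
```

```text
cart [355.56088003 -59.68432611] [361.78599091  -6.89202798] [489.79763656 -76.5992396 ] [495.44546624 -22.27956513] 53.158054397705904 54.612498699374484 134.91834508352764 -6.88
base [ 421.53076436 -238.79054126] [ 436.51594634 -141.49589007] [ 747.98586495 -195.77133799] 98.44188554690882 316.1634615920746 -9.88 81.24
rails z? [np.float64(-39.1), np.float64(38.3)]
carriage corners z45 [array([ 444.8, -219.7]), array([ 454.2, -159.3])]
tips z26 [array([ 537.7, -225.2]), array([ 541.5, -197.6])]
w1 base far-right side [ 423.3176582  -242.06545151] [ 733.23226825 -292.42473005] 313.97949369555886 -9.23
```

```bash
python3 - <<'E'
from h import *
import pickle
c=pickle.load(open('cw2.pkl','rb'))
for u,v in((166,425),(256,430)):
    q=onz(c,u/1.4,v/1.4,20)[:2]-[567.5,-214.5]; print('rail end disp x',q@[.987,-.1616])
R=tilt(173.8,0)
chain([([384,-38,120],R),([384,-38,30],R),([384,-38,2],R)])
E
```

```text
rail end disp x 20.56117433718592
rail end disp x 20.974603448818268
[4.9, 0.1, 14.7, -0.1, 0.4, 0.2]
[0.0, 0.0, 9.0, 0.0, 0.0, 0.0]
[0.0, 0.0, 2.8, 0.0, 0.0, 0.0]
```

>>> servo_tool([
  [[1.4,0,3.7,0,0.2,0,8.5],[2.8,0.1,7.4,0,0.4,0.2,8.5],[4.2,0.1,11,0,0.4,0.2,8.5],[4.2,0.2,14.7,0,0.4,0.2,8.5],[4.2,0.2,14.7,0,0.4,0.2,8.5]],
])

```text
time_s: 10.53
tcp_pos: [384.5, -36.0, 110.6]
tcp_rot: [[-0.994, 0.108, -0.021], [0.108, 0.994, 0.005], [0.021, 0.002, -1.0]]
force: [-0.5, 0.8, -0.1]
gripper_width: 84.8
finger_force: 0.0
```

>>> servo_tool([
  [[0,0,3,0,0,0,8.5],[0,0,6,0,0,0,8.5],[0,0,9,0,0,0,8.5],[0,0,9,0,0,0,8.5]],
])

```text
time_s: 10.87
tcp_pos: [387.7, -37.2, 24.2]
tcp_rot: [[-0.994, 0.108, -0.014], [0.108, 0.994, 0.003], [0.015, 0.001, -1.0]]
force: [-0.9, -0.2, -0.2]
gripper_width: 85.4
finger_force: 0.0
```

```bash
python3 - <<'E'
from h import *
c=cap('wrist'); cv2.imwrite('pics/w3.png',c['pixels'])
chain([([390.5,-38.8,2],tilt(173.8,0))])
E
```

```text
[-0.2, -0.1, 2.4, 0.0, -0.7, 0.0]
```

View pics/w3.png

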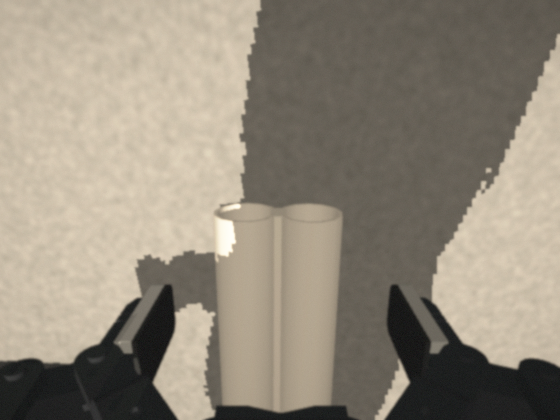

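The cartridge (px 215–342) is centred between the fingers (173–388). I'll descend and grip.

>>> servo_tool([
  [[-0.1,-0.1,1,0,-0.5,0,8.5],[-0.2,-0.1,1.8,0,-0.5,0,8.5],[-0.2,-0.1,2.2,0,-0.5,0,8.5],[-0.2,-0.1,2.2,0,-0.5,0,8.5]],
])

```text
time_s: 11.25
tcp_pos: [392.4, -39.2, 5.9]
tcp_rot: [[-0.994, 0.108, 0.002], [0.108, 0.994, -0.001], [-0.002, -0.0, -1.0]]
force: [0.3, -0.5, -0.4]
gripper_width: 84.7
finger_force: 0.0
```

>>> servo_tool([
  [[0,0,0,0,0,0,5],[0,0,0,0,0,0,5],[0,0,0,0,0,0,5],[0,0,0,0,0,0,5],[0,0,0,0,0,0,5]],
], grip_force=80)

```text
time_s: 11.67
tcp_pos: [392.4, -39.3, 6.6]
tcp_rot: [[-0.994, 0.108, 0.003], [0.108, 0.994, -0.001], [-0.003, -0.001, -1.0]]
force: [-2.3, 0.5, 10.4]
gripper_width: 53.8
finger_force: 84.2
```

```bash
python3 - <<'E'
from h import *
print(pose())
p,R=pose()
chain([(p+[0,0,60],R),([520,-130,140],tilt(172,0)),([600,-220,140],tilt(170.7,0))])
E
```

```text
(array([392.3972211 , -39.29459696,   6.56314197]), array([[-9.94143588e-01,  1.08015995e-01,  3.32750125e-03],
       [ 1.08012199e-01,  9.94148718e-01, -1.30069757e-03],
       [-3.44852724e-03, -9.33669421e-04, -9.99993618e-01]]))
[-0.0, -0.0, -6.0, 0.0, 0.0, 0.0]
[-13.7, -7.6, -7.3, -0.1, 0.2, 1.8]
[-9.2, -7.8, 0.0, 0.0, 0.0, 1.3]
```

>>> servo_tool([
  [[0,0,-1,0,0,0,5],[0,0,-3,0,0,0,5],[0,0,-6,0,0,0,5],[0,0,-6,0,0,0,5]],
])

```text
time_s: 12.0
tcp_pos: [394.3, -39.8, 69.5]
tcp_rot: [[-0.994, 0.108, 0.008], [0.108, 0.994, -0.003], [-0.008, -0.002, -1.0]]
force: [1.2, -0.1, -1.4]
gripper_width: 53.6
finger_force: 84.6
```

>>> servo_tool([
  [[-2.7,-1.5,-1.5,0,0,0.4,5],[-5.4,-3,-3,0,0,0.8,5],[-8.2,-4.5,-4.5,0,0,1.2,5],[-11,-6,-6,0,0,1.6,5],[-13.7,-7.6,-7.3,0,0.2,1.8,5]],
])

```text
time_s: 12.42
tcp_pos: [520.4, -130.0, 139.3]
tcp_rot: [[-0.99, 0.139, -0.001], [0.139, 0.99, -0.0], [0.001, -0.0, -1.0]]
force: [0.3, -0.1, -1.7]
gripper_width: 53.6
finger_force: 84.8
```

>>> servo_tool([
  [[-2.3,-2,0,0,0,0.3,5],[-4.6,-4,0,0,0,0.6,5],[-7,-6,0,0,0,1,5],[-9.2,-7.8,0,0,0,1.3,5],[-9.2,-7.8,0,0,0,1.3,5]],
])

```text
time_s: 12.83
tcp_pos: [602.8, -223.7, 137.1]
tcp_rot: [[-0.986, 0.165, 0.001], [0.165, 0.986, -0.002], [-0.001, -0.002, -1.0]]
force: [1.4, -0.3, -1.4]
gripper_width: 53.7
finger_force: 84.8
```

```bash
python3 - <<'E'
from h import *
import pickle
print(pose())
cs={n:cap(n) for n in('wrist','scene','side')}; pickle.dump(cs,open('c4.pkl','wb'))
A=cv2.resize(cs['scene']['pixels'][200:320,180:340],(400,300),interpolation=cv2.INTER_CUBIC)
B=cv2.resize(cs['side']['pixels'][100:220,230:390],(400,300),interpolation=cv2.INTER_CUBIC)
C=cv2.resize(cs['wrist']['pixels'],(400,300))
D=cv2.resize(cs['wrist']['pixels'][120:420,80:480],(400,300))
cv2.imwrite('pics/m4.png',np.vstack([np.hstack([A,B]),np.hstack([C,D])]))
E
```

```text
(array([ 602.79966694, -223.69098281,  137.06643217]), array([[-9.86360628e-01,  1.64597878e-01,  5.00752052e-04],
       [ 1.64596282e-01,  9.86358218e-01, -2.35167791e-03],
       [-8.81002096e-04, -2.23718057e-03, -9.99997109e-01]]))
```

View pics/m4.png

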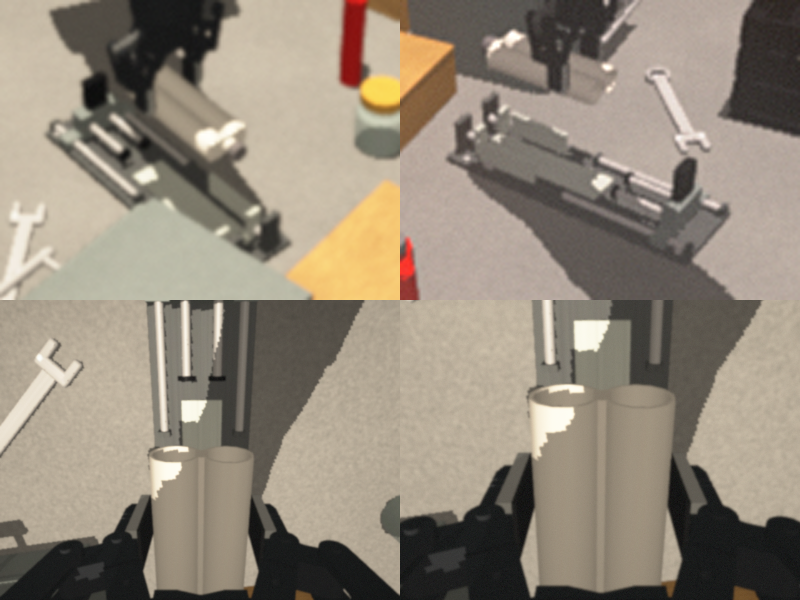

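```bash
python3 - <<'E'
from h import *
import pickle
cs=pickle.load(open('c4.pkl','rb')); c=cs['wrist']; px=c['pixels']
p,R=pose(); th=np.radians(-9.3); ex=np.array([np.cos(th),np.sin(th)]); ey=np.array([-ex[1],ex[0]])
D=lambda q: np.array([(q[:2]-[567.5,-214.5])@ex,(q[:2]-[567.5,-214.5])@ey]).round(1)
print('tcp',D(p),'yaw of tool -x', np.degrees(np.arctan2(-R[1,0],-R[0,0])))
g=cv2.cvtColor(px,cv2.COLOR_BGR2GRAY).astype(int)
print('row150',g[150,190:380:2].tolist()); print('row145 floor',g[146,240:325].tolist())
print('row60',g[60,195:370:2].tolist())
print('tips',g[108:116,255:315:3].tolist())
for n,(u,v,z) in dict(fl=(253,140,12),fr=(310,140,12),tl=(262,109,26),tr=(303,109,26),cl=(209,215,144),cr=(354,215,144)).items(): print(n,onz(c,u,v,z).round(1),D(onz(c,u,v,z)))
E
```

```text
tcp [31.7  0.6] yaw of tool -x -9.318608133572138
row150 [177, 178, 181, 179, 181, 181, 183, 182, 179, 179, 175, 165, 130, 127, 127, 128, 140, 194, 226, 237, 226, 189, 117, 116, 127, 123, 123, 124, 130, 127, 123, 132, 217, 247, 248, 248, 249, 249, 248, 248, 248, 248, 248, 245, 247, 249, 248, 243, 200, 137, 129, 128, 129, 128, 127, 129, 127, 126, 126, 131, 102, 67, 61, 61, 64, 62, 59, 62, 62, 65, 79, 101, 111, 115, 118, 108, 76, 62, 61, 62, 64, 83, 90, 90, 88, 88, 88, 90, 90, 90, 89, 88, 85, 85, 86]
row145 floor [124, 122, 125, 126, 129, 127, 130, 132, 130, 125, 125, 128, 132, 159, 210, 240, 247, 248, 248, 248, 248, 249, 249, 249, 249, 249, 249, 248, 248, 248, 248, 248, 248, 248, 247, 246, 245, 245, 247, 248, 249, 249, 249, 248, 248, 246, 238, 202, 152, 132, 131, 129, 129, 127, 129, 130, 129, 126, 128, 128, 129, 128, 128, 129, 126, 127, 129, 131, 131, 126, 106, 84, 69, 62, 62, 62, 62, 60, 60, 62, 63, 61, 60, 58, 61]
row60 [172, 172, 171, 168, 170, 171, 162, 129, 127, 127, 129, 132, 173, 217, 241, 238, 210, 156, 99, 123, 128, 124, 125, 127, 128, 126, 125, 127, 130, 132, 183, 219, 243, 
[... 495 characters left out ...]
, 21, 16, 20, 14], [36, 47, 56, 40, 36, 31, 49, 114, 127, 128, 128, 129, 95, 23, 19, 24, 23, 18, 23, 18], [40, 50, 59, 52, 46, 32, 50, 109, 129, 126, 129, 131, 105, 34, 27, 27, 29, 31, 29, 31], [53, 60, 81, 83, 74, 54, 61, 109, 125, 126, 127, 130, 117, 56, 44, 41, 39, 42, 43, 43], [80, 86, 107, 112, 100, 76, 80, 109, 126, 127, 126, 131, 126, 70, 55, 57, 54, 53, 53, 56], [107, 112, 123, 125, 115, 98, 107, 118, 129, 127, 126, 129, 128, 73, 59, 60, 60, 61, 60, 61]]
fl [ 555.9 -235.1   12. ] [ -8.2 -22.2]
fr [ 562.4 -195.4   12. ] [-8.1 18. ]
tl [ 535.4 -224.2   26. ] [-30.1 -14.7]
tr [ 539.8 -197.9   26. ] [-30.  12.]
cl [ 564.5 -244.   144. ] [  1.8 -29.6]
cr [ 573.5 -189.6  144. ] [ 1.9 25.5]
```

Floor edge and cartridge are laterally aligned in the same wrist view (floor mid −2.1, cartridge mid −2.05). The floor's rear edge measures −8.2 mm against −8 nominal. I'll lower to just above the walls and recheck.

```bash
cat >> h.py <<'E'
th=np.radians(-9.3); ex=np.array([np.cos(th),np.sin(th)]); ey=np.array([-ex[1],ex[0]]); O=np.array([567.5,-214.5])
D=lambda q: np.array([(q[:2]-O)@ex,(q[:2]-O)@ey]).round(1)
W=lambda x,y,z: np.r_[O+x*ex+y*ey,z]
E
python3 - <<'E'
from h import *
chain([(W(38,.5,90),tilt(170.7)),(W(38,.5,56),tilt(170.7))])
E
```

```text
[-0.7, -0.0, 4.7, 0.0, -0.2, -0.0]
[0.0, 0.0, 3.4, 0.0, 0.0, 0.0]
```

>>> servo_tool([
  [[-0.3,0,1.5,0,0,0,5],[-0.7,0,3,0,0,0,5],[-0.7,0,4.7,0,0,0,5],[-0.7,0,4.7,0,0,0,5]],
])

```text
time_s: 13.32
tcp_pos: [603.5, -218.1, 88.1]
tcp_rot: [[-0.987, 0.161, -0.008], [0.161, 0.987, 0.003], [0.008, 0.002, -1.0]]
force: [-0.9, 0.1, -2.6]
gripper_width: 53.8
finger_force: 84.7
```

>>> servo_tool([
  [[0,0,1,0,0,0,5],[0,0,2,0,0,0,5],[0,0,3.2,0,0,0,5],[0,0,3.2,0,0,0,5],[0,0,3.2,0,0,0,5]],
])

```text
time_s: 13.73
tcp_pos: [605.9, -220.0, 59.2]
tcp_rot: [[-0.987, 0.161, -0.003], [0.161, 0.987, 0.0], [0.003, 0.0, -1.0]]
force: [-0.2, 0.3, -2.0]
gripper_width: 53.7
finger_force: 84.8
```

```bash
python3 - <<'E'
from h import *
import pickle
p,R=pose(); print(p,D(p),R.round(3).tolist())
cs={n:cap(n) for n in('wrist','scene','side')}; pickle.dump(cs,open('c5.pkl','wb'))
A=cv2.resize(cs['scene']['pixels'][220:310,200:320],(400,300),interpolation=cv2.INTER_CUBIC)
B=cv2.resize(cs['side']['pixels'][120:210,240:360],(400,300),interpolation=cv2.INTER_CUBIC)
C=cs['wrist']['pixels'][0:300,80:480]
cv2.imwrite('pics/m5.png',np.vstack([np.hstack([A,B]),np.hstack([C,cv2.resize(cs['wrist']['pixels'][100:250,180:380],(400,300))])]))
E
```

```text
[ 605.88558782 -220.01363106   59.20303218] [38.8  0.8] [[-0.987, 0.161, -0.003], [0.161, 0.987, 0.0], [0.003, 0.0, -1.0]]
```

View pics/m5.png

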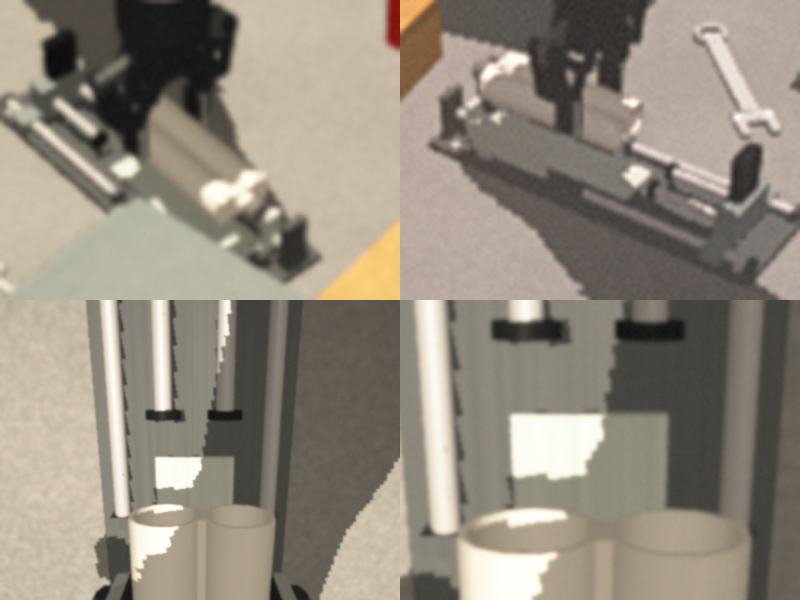

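```bash
python3 - <<'E'
from h import *
import pickle
c=pickle.load(open('c5.pkl','rb'))['wrist']
for n,(u,v,z) in dict(fl=(235,157,12),fr=(314,157,12),tl=(245,114,26),tr=(305,114,26),cl=(210,215,66),cr=(355,215,66),rim=(282,205,80),rimlow=(282,222,66),railL=(195,100,20),railR=(358,100,20)).items(): print(n,D(onz(c,u,v,z)))
E
```

```text
fl [ -8.  -21.6]
fr [-8.  18.5]
tl [-30.1 -14.6]
tr [-30.1  12.6]
cl [  4.5 -25.3]
cr [ 4.4 29.9]
rim [-3.9  2.1]
rimlow [7.3 2.1]
railL [-36.  -38.1]
railR [-36.   37.4]
```

```bash
python3 - <<'E'
from h import *
p,R=pose(); print(p,D(p)); chain([(W(40,-2.4,50),tilt(170.7)),(W(40,-2.4,32),tilt(170.7))])
E
```

```text
[ 607.09789842 -220.75659283   60.5822916 ] [40.1  0.2]
[0.0, -0.3, 1.1, -0.1, 0.0, 0.0]
[0.0, 0.0, 1.8, 0.0, 0.0, 0.0]
```

>>> servo_tool([
  [[0,-0.2,0.3,0,0,0,5],[0,-0.3,0.8,0,0,0,5],[0,-0.3,1.1,0,0,0,5],[0,-0.3,1.1,0,0,0,5],[0,-0.3,1.1,0,0,0,5]],
])

```text
time_s: 14.3
tcp_pos: [605.6, -223.3, 48.0]
tcp_rot: [[-0.987, 0.162, -0.002], [0.162, 0.987, 0.0], [0.002, -0.0, -1.0]]
force: [-1.1, -0.0, -1.4]
gripper_width: 53.8
finger_force: 84.8
```

```bash
python3 - <<'E'
from h import *
cap('side');cap('side')
p,R=pose(); c=cap('wrist'); g=cv2.GaussianBlur(cv2.cvtColor(c['pixels'],cv2.COLOR_BGR2GRAY),(3,3),0).astype(int)
print(p.round(1),D(p))
for v in (100,168,176,182,230,245): 
    r=g[v]; d=np.abs(np.diff(r)); 
    pk=[(i,r[i-2],r[i+3]) for i in range(185,380) if d[i]>=7 and d[i]==d[max(0,i-4):i+5].max()]
    print(v,[tuple(int(k) for k in q) for q in pk])
print('col 290',g[100:240:2,290].tolist())
E
```

```text
[ 606.  -223.5   48.5] [39.4 -2.6]
100 [(188, 138, 223), (204, 211, 89), (205, 193, 89), (239, 141, 222), (256, 211, 98), (293, 138, 73), (304, 70, 109), (323, 120, 70), (356, 69, 109), (373, 124, 69)]
168 [(193, 137, 226), (208, 216, 106), (239, 137, 251), (279, 252, 144), (322, 143, 69), (351, 67, 108), (368, 125, 69)]
176 [(194, 141, 230), (209, 209, 86), (239, 137, 251), (277, 250, 160), (321, 146, 72), (322, 142, 67), (351, 68, 111), (367, 127, 71), (368, 122, 68)]
182 [(194, 138, 226), (209, 214, 88), (210, 196, 83), (239, 136, 250), (273, 249, 146), (321, 145, 71), (350, 68, 107), (351, 69, 112), (367, 125, 68), (379, 66, 96)]
230 [(185, 195, 137), (208, 133, 212), (258, 249, 161), (285, 166, 140), (354, 143, 67), (375, 67, 98)]
245 [(186, 100, 70), (187, 98, 69), (199, 72, 138), (209, 137, 216), (249, 254, 166), (285, 165, 141), (353, 141, 68), (374, 65, 99)]
col 290 [139, 139, 132, 122, 124, 125, 127, 102, 75, 73, 79, 83, 84, 80, 72, 70, 70, 69, 70, 70, 70, 69, 70, 69, 69, 70, 69, 69, 71, 92, 126, 139, 140, 141, 142, 141, 141, 141, 142, 141, 141, 141, 141, 142, 142, 141, 141, 141, 141, 141, 141, 142, 142, 140, 137, 137, 136, 135, 136, 137, 136, 141, 143, 143, 143, 143, 143, 144, 143, 143]
```

```bash
python3 - <<'E'
from h import *
c=cap('wrist'); p,R=pose(); print(D(p))
for n,u1,u2,v,z in (('floor',239.5,321.8,176,12),('cart',208.5,354,230,56),('cart2',209.5,353.5,245,56),('rails',200.5,360,168,20),('prong',248,313.7,100,26)):
    a,b=D(onz(c,u1,v,z)),D(onz(c,u2,v,z)); print(n,a,b,((a+b)/2).round(2))
E
```

```text
[39.6 -2.6]
floor [  0.2 -21.8] [ 0.2 18.2] [ 0.2 -1.8]
cart [ 11.1 -29.5] [11.1 26.4] [11.1  -1.55]
cart2 [ 17.4 -29.5] [17.4 26.6] [17.4  -1.45]
rails [ -5.4 -38.8] [-5.5 34.8] [-5.45 -2.  ]
prong [-35.7 -15.5] [-35.7  12.1] [-35.7  -1.7]
```

Cartridge and trough agree to 0.3 mm, and the widths come out at 40, 56 and 28 mm as they should. I'll lower it in.

>>> servo_tool([
  [[0,0,0.5,0,0,0,5],[0,0,1,0,0,0,5],[0,0,1.6,0,0,0,5],[0,0,1.6,0,0,0,5]],
])

```text
time_s: 14.83
tcp_pos: [604.9, -222.9, 30.7]
tcp_rot: [[-0.987, 0.162, -0.004], [0.162, 0.987, 0.001], [0.004, 0.0, -1.0]]
force: [-0.3, 0.5, -2.1]
gripper_width: 53.9
finger_force: 84.8
```

>>> servo_tool([
  [[0,0,0.3,0,0,0,5],[0,0,0.7,0,0,0,5],[0,0,1.1,0,0,0,5],[0,0,1.1,0,0,0,5],[0,0,1.1,0,0,0,5]],
])

```text
time_s: 15.25
tcp_pos: [605.7, -223.3, 21.2]
tcp_rot: [[-0.987, 0.162, -0.002], [0.162, 0.987, 0.0], [0.002, -0.0, -1.0]]
force: [-0.2, 0.4, -1.7]
gripper_width: 53.7
finger_force: 84.8
```

>>> servo_tool([
  [[0,0,0.1,0,0,0,5],[0,0,0.2,0,0,0,5],[0,0,0.2,0,0,0,5],[0,0,0.2,0,0,0,5]],
])

```text
time_s: 15.58
tcp_pos: [606.0, -223.5, 19.7]
tcp_rot: [[-0.987, 0.162, -0.001], [0.162, 0.987, -0.0], [0.001, -0.0, -1.0]]
force: [-0.1, 0.3, -1.1]
gripper_width: 54.0
finger_force: 84.8
```

>>> servo_tool([
  [[0,0,0.1,0,0,0,5],[0,0,0.2,0,0,0,5],[0,0,0.2,0,0,0,5],[0,0,0.2,0,0,0,5]],
])

```text
time_s: 15.92
tcp_pos: [606.2, -223.6, 18.7]
tcp_rot: [[-0.987, 0.162, -0.001], [0.162, 0.987, -0.001], [0.001, -0.001, -1.0]]
force: [-3.0, 1.0, 6.1]
gripper_width: 54.1
finger_force: 85.5
```

On the floor (6 N up). Release and lift.

>>> servo_tool([
  [[0,0,0,0,0,0,6],[0,0,0,0,0,0,7.5],[0,0,0,0,0,0,8.5],[0,0,0,0,0,0,8.5],[0,0,0,0,0,0,8.5]],
])

```text
time_s: 16.33
tcp_pos: [606.0, -223.5, 17.4]
tcp_rot: [[-0.987, 0.162, -0.002], [0.162, 0.987, -0.0], [0.002, -0.0, -1.0]]
force: [-0.4, -0.0, -0.8]
gripper_width: 85.0
finger_force: 0.0
```

>>> servo_tool([
  [[0,0,-1,0,0,0,8.5],[0,0,-3,0,0,0,8.5],[0,0,-6,0,0,0,8.5],[0,0,-10,0,0,0,8.5],[0,0,-12,0,0,0,8.5]],
])

```text
time_s: 16.75
tcp_pos: [607.6, -224.1, 142.7]
tcp_rot: [[-0.987, 0.162, 0.003], [0.162, 0.987, -0.003], [-0.003, -0.002, -1.0]]
force: [1.5, -1.0, 1.5]
gripper_width: 84.7
finger_force: 0.0
```

>>> servo_tool([
  [[2,0,-2,0,0,0,8.5],[5,0,-3,0,0,0,8.5],[8,0,-3,0,0,0,8.5],[8,0,-3,0,0,0,8.5],[8,0,-3,0,0,0,8.5]],
])

```text
time_s: 17.17
tcp_pos: [526.0, -210.2, 168.8]
tcp_rot: [[-0.987, 0.162, -0.001], [0.162, 0.987, -0.0], [0.001, -0.001, -1.0]]
force: [0.7, -0.3, -0.0]
gripper_width: 85.2
finger_force: 0.0
```

```bash
python3 - <<'E'
from h import *
cap('side');cap('side')
p,R=pose(); c=cap('wrist'); print(p.round(1),D(p))
g=cv2.GaussianBlur(cv2.cvtColor(c['pixels'],cv2.COLOR_BGR2GRAY),(3,3),0).astype(int)
def prof(P0,P1,z,n=81):
    q=[proj(c,np.r_[O+(P0[0]+(P1[0]-P0[0])*t)*ex+(P0[1]+(P1[1]-P0[1])*t)*ey,z]) for t in np.linspace(0,1,n)]
    return [int(g[int(round(v)),int(round(u))]) if 0<=v<420 and 0<=u<560 else -1 for u,v in q]
print('along y=12 z=26, x -40..40 step1',prof((-40,12),(40,12),26))
print('along y=-14',prof((-40,-14),(40,-14),26))
print('across x=30 z=26 y -40..40',prof((30,-40),(30,40),26))
print('across x=55 ',prof((55,-40),(55,40),26))
print('tab: across z=87 x=-103 y -30..30',prof((-103,-30),(-103,30),87,61))
print('tab along y=0 z87 x -125..-80',prof((-125,-2),(-80,-2),87,46))
E
```

```text
[ 528.1 -211.   168.5] [-39.5  -2.9]
along y=12 z=26, x -40..40 step1 [116, 115, 116, 117, 117, 116, 116, 114, 104, 83, 55, 22, 20, 25, 36, 49, 62, 63, 63, 62, 62, 63, 63, 64, 70, 83, 99, 112, 126, 127, 127, 127, 127, 127, 127, 128, 128, 128, 128, 131, 138, 145, 149, 150, 151, 151, 150, 150, 150, 149, 146, 142, 147, 150, 150, 150, 150, 150, 149, 150, 150, 149, 149, 149, 150, 150, 150, 150, 150, 149, 149, 149, 150, 149, 149, 149, 149, 150, 149, 149, 149]
along y=-14 [115, 114, 115, 114, 115, 115, 114, 111, 101, 79, 52, 24, 22, 25, 36, 49, 61, 61, 61, 62, 62, 62, 62, 64, 70, 84, 100, 114, 127, 129, 130, 129, 129, 129, 129, 130, 131, 131, 132, 135, 141, 147, 151, 150, 151, 151, 151, 150, 149, 147, 145, 145, 148, 149, 150, 150, 150, 150, 151, 151, 151, 151, 151, 151, 150, 150, 150, 151, 151, 150, 150, 150, 150, 150, 150, 150, 150, 150, 149, 150, 151]
across x=30 z=26 y -40..40 [131, 130, 126, 100, 80, 67, 62, 62, 61, 68, 84, 105, 121, 129, 137, 140, 142, 144, 145, 147, 148, 149, 149, 150, 150, 150, 150, 150, 150, 149, 147, 145, 144, 142, 140, 137, 140, 145, 148, 147, 141, 136, 135, 138, 
[... 413 characters left out ...]
 144, 146, 147, 149, 149, 149, 149, 150, 151, 150, 149, 148, 147, 146, 144, 143, 138, 134, 128, 116, 100, 91, 93, 98, 92, 80, 69, 63, 60, 58, 58, 59, 59, 59, 59]
tab: across z=87 x=-103 y -30..30 [197, 196, 195, 195, 191, 169, 173, 189, 191, 190, 190, 190, 190, 169, 92, 61, 51, 56, 57, 57, 57, 58, 58, 57, 59, 60, 60, 60, 59, 59, 60, 60, 60, 59, 58, 58, 58, 57, 46, 31, 25, 23, 26, 60, 83, 86, 87, 87, 87, 88, 87, 84, 86, 91, 90, 91, 91, 91, 91, 91, 90]
tab along y=0 z87 x -125..-80 [136, 136, 136, 136, 136, 137, 136, 136, 137, 135, 119, 124, 169, 166, 79, 28, 31, 48, 62, 66, 63, 62, 59, 56, 51, 47, 45, 38, 62, 118, 131, 136, 136, 136, 135, 136, 136, 136, 136, 136, 136, 136, 136, 136, 135, 135]
```

The cartridge lies in the trough centred (mid −1.8 to −2.3, dispenser −1.8 in the same view) and the tab is at x ≈ −104. I'll shut the fingers and go behind the tab.

>>> servo_tool([
  [[3,0,0,0,0,0,5],[6,0,0,0,0,0,3],[10.2,0,0,0,0,0,0],[10.2,0,0,0,0,0,0],[10.2,0,0,0,0,0,0]],
], grip_force=30)

```text
time_s: 17.73
tcp_pos: [425.2, -193.4, 167.5]
tcp_rot: [[-0.987, 0.162, -0.003], [0.162, 0.987, 0.001], [0.003, 0.0, -1.0]]
force: [0.8, -1.1, 0.7]
gripper_width: 24.8
finger_force: 0.0
```

```bash
python3 - <<'E'
from h import *
cap('side');cap('side')
p,R=pose(); print(p.round(1),D(p),arm.read_state()['gripper_width'],arm.read_state()['force'])
chain([(W(-143,-3,59),tilt(170.7))])
E
```

```text
[ 428.2 -194.9  168.4] [-140.6   -3.2] 9.42650000286432 [-0.97733758 -0.26719145 -0.88982389]
[0.2, 0.0, 10.9, -0.1, 0.0, -0.0]
```

>>> servo_tool([
  [[0.2,0,3,0,0,0,0],[0.2,0,6,0,0,0,0],[0.2,0,9,0,0,0,0],[0.2,0,10.9,0,0,0,0],[0.2,0,10.9,0,0,0,0]],
])

```text
time_s: 18.25
tcp_pos: [423.8, -192.8, 55.2]
tcp_rot: [[-0.987, 0.161, -0.006], [0.161, 0.987, 0.003], [0.007, 0.002, -1.0]]
force: [0.1, 0.6, 0.7]
gripper_width: 0.4
finger_force: 0.0
```

>>> servo_tool([
  [[0,0,0,0,0,0,0],[0,0,0,0,0,0,0],[-0.3,0,0,0,0,0,0],[-0.6,0,0,0,0,0,0],[-0.9,0,0,0,0,0,0]],
])

```text
time_s: 18.67
tcp_pos: [434.8, -195.9, 60.1]
tcp_rot: [[-0.987, 0.162, 0.001], [0.162, 0.987, -0.002], [-0.001, -0.002, -1.0]]
force: [-0.1, -0.1, -0.4]
gripper_width: 0.0
finger_force: 0.0
```

>>> servo_tool([
  [[-0.3,0,0,0,0,0,0],[-0.6,0,0,0,0,0,0],[-0.9,0,0,0,0,0,0],[-1.2,0,0,0,0,0,0],[-1.5,0,0,0,0,0,0]],
])

```text
time_s: 19.08
tcp_pos: [447.4, -197.4, 58.7]
tcp_rot: [[-0.987, 0.162, -0.004], [0.162, 0.987, -0.0], [0.004, -0.001, -1.0]]
force: [-6.9, -0.5, 4.7]
gripper_width: 0.1
finger_force: 3.2
```

```bash
cat > st.py <<'E'
from h import *
s=arm.read_state(); p=np.array(s['tcp_pos']); f=np.array(s['force'])
print('t',s['time_s'],'D',D(p),'z',p[2].round(1),'f along x',(f[:2]@ex).round(2),'y',(f[:2]@ey).round(2),'z',f[2].round(2),'w',s['gripper_width'])
E
python3 st.py
```

```text
t 19.0833 D [-121.2   -2.6] z 58.7 f along x -6.7 y -1.63 z 4.74 w 0.11108521331240713
```

Contact with the tab where expected, sliding friction about 6.7 N. I'll advance toward the barrels.

>>> servo_tool([
  [[-0.4,0,0,0,0,0,0],[-0.8,0,0,0,0,0,0],[-1.2,0,0,0,0,0,0],[-1.6,0,0,0,0,0,0],[-2,0,0,0,0,0,0]],
])

```text
time_s: 19.5
tcp_pos: [465.8, -200.3, 58.5]
tcp_rot: [[-0.987, 0.162, -0.006], [0.162, 0.987, 0.0], [0.006, -0.001, -1.0]]
force: [-7.8, -0.0, 5.1]
gripper_width: -0.6
finger_force: 3.4
```

>>> servo_tool([
  [[-0.4,0,0,0,0,0,0],[-0.8,0,0,0,0,0,0],[-1.1,0,0,0,0,0,0],[-1.4,0,0,0,0,0,0],[-1.6,0,0,0,0,0,0]],
])

```text
time_s: 19.92
tcp_pos: [481.9, -203.0, 58.4]
tcp_rot: [[-0.987, 0.162, -0.006], [0.162, 0.987, 0.0], [0.006, -0.0, -1.0]]
force: [-5.3, 0.3, 4.5]
gripper_width: 0.1
finger_force: 3.2
```

```bash
python3 st.py
```

```text
t 19.9167 D [-86.4  -2.5] z 58.4 f along x -5.31 y -0.6 z 4.48 w 0.06560309215532599
```

>>> servo_tool([
  [[-0.2,0,0,0,0,0,0],[-0.4,0,0,0,0,0,0],[-0.6,0,0,0,0,0,0],[-0.8,0,0,0,0,0,0],[-1,0,0,0,0,0,0]],
])

```text
time_s: 20.33
tcp_pos: [491.5, -204.6, 58.4]
tcp_rot: [[-0.987, 0.162, -0.006], [0.162, 0.987, 0.0], [0.006, -0.0, -1.0]]
force: [-6.5, 0.1, 4.3]
gripper_width: 0.1
finger_force: 3.2
```

>>> servo_tool([
  [[-0.2,0,0,0,0,0,0],[-0.4,0,0,0,0,0,0],[-0.6,0,0,0,0,0,0],[-0.8,0,0,0,0,0,0],[-1,0,0,0,0,0,0]],
])

```text
time_s: 20.75
tcp_pos: [501.4, -206.2, 58.4]
tcp_rot: [[-0.987, 0.162, -0.006], [0.162, 0.987, 0.0], [0.006, -0.001, -1.0]]
force: [-6.5, 0.2, 4.0]
gripper_width: 0.2
finger_force: 3.2
```

```bash
python3 st.py
```

```text
t 20.75 D [-66.6  -2.5] z 58.4 f along x -6.46 y -0.9 z 3.95 w 0.24414468950542245
```

>>> servo_tool([
  [[-0.2,0,0,0,0,0,0],[-0.4,0,0,0,0,0,0],[-0.5,0,0,0,0,0,0],[-0.7,0,0,0,0,0,0],[-0.8,0,0,0,0,0,0]],
])

```text
time_s: 21.17
tcp_pos: [509.4, -207.5, 58.4]
tcp_rot: [[-0.987, 0.162, -0.006], [0.162, 0.987, 0.001], [0.006, -0.0, -1.0]]
force: [-6.4, 0.4, 4.9]
gripper_width: 0.1
finger_force: 3.1
```

```bash
python3 st.py
```

```text
t 21.1667 D [-58.5  -2.5] z 58.4 f along x -6.36 y -0.66 z 4.9 w 0.1069597220871611
```

>>> servo_tool([
  [[-0.1,0,0,0,0,0,0],[-0.3,0,0,0,0,0,0],[-0.4,0,0,0,0,0,0],[-0.6,0,0,0,0,0,0],[-0.7,0,0,0,0,0,0]],
])

```text
time_s: 21.58
tcp_pos: [516.3, -208.7, 58.3]
tcp_rot: [[-0.987, 0.162, -0.006], [0.162, 0.987, 0.0], [0.006, -0.0, -1.0]]
force: [-5.2, 0.1, 4.4]
gripper_width: 0.4
finger_force: 3.1
```

>>> servo_tool([
  [[-0.1,0,0,0,0,0,0],[-0.3,0,0,0,0,0,0],[-0.4,0,0,0,0,0,0],[-0.6,0,0,0,0,0,0],[-0.7,0,0,0,0,0,0]],
])

```text
time_s: 22.0
tcp_pos: [522.8, -209.7, 58.3]
tcp_rot: [[-0.987, 0.162, -0.006], [0.162, 0.987, 0.001], [0.006, -0.0, -1.0]]
force: [-7.4, -0.2, 4.8]
gripper_width: 0.3
finger_force: 3.7
```

>>> servo_tool([
  [[-0.1,0,0,0,0,0,0],[-0.2,0,0,0,0,0,0],[-0.3,0,0,0,0,0,0],[-0.4,0,0,0,0,0,0],[-0.5,0,0,0,0,0,0]],
])

```text
time_s: 22.42
tcp_pos: [527.6, -210.5, 58.3]
tcp_rot: [[-0.987, 0.162, -0.006], [0.162, 0.987, 0.001], [0.006, -0.0, -1.0]]
force: [-7.6, 0.1, 4.6]
gripper_width: 0.1
finger_force: 3.7
```

>>> servo_tool([
  [[-0.1,0,0,0,0,0,0],[-0.2,0,0,0,0,0,0],[-0.3,0,0,0,0,0,0],[-0.4,0,0,0,0,0,0],[-0.4,0,0,0,0,0,0]],
])

```text
time_s: 22.83
tcp_pos: [530.1, -210.9, 58.3]
tcp_rot: [[-0.987, 0.162, -0.009], [0.162, 0.987, 0.001], [0.009, -0.001, -1.0]]
force: [-11.6, 0.5, 8.0]
gripper_width: -0.1
finger_force: 5.9
```

>>> servo_tool([
  [[0,0,0,0,0,0,0],[-0.1,0,0,0,0,0,0],[-0.1,0,0,0,0,0,0],[-0.2,0,0,0,0,0,0],[-0.2,0,0,0,0,0,0]],
])

```text
time_s: 23.25
tcp_pos: [531.0, -211.0, 58.2]
tcp_rot: [[-0.987, 0.163, -0.011], [0.163, 0.987, 0.001], [0.011, -0.001, -1.0]]
force: [-14.1, 1.3, 10.4]
gripper_width: -0.3
finger_force: 7.2
```

```bash
python3 st.py; python3 - <<'E'
from h import *
import pickle
c=cap('side'); pickle.dump(c,open('c6.pkl','wb')); k=cap('scene')
# profile along cartridge top line, z=40, y=-1.8+-14
for c,n in((c,'side'),(k,'scene')):
  g=cv2.cvtColor(c['pixels'],cv2.COLOR_BGR2GRAY).astype(int)
  for y in(12,-16):
    print(n,y,[int(g[int(round(v)),int(round(u))]) for u,v in (proj(c,W(x,y,40)) for x in range(-10,180,3))])
E
```

```text
t 23.25 D [-36.6  -2.4] z 58.2 f along x -14.11 y -1.03 z 10.39 w -0.2500983859278591
side 12 [90, 91, 106, 120, 145, 140, 134, 138, 136, 139, 137, 141, 136, 138, 145, 140, 145, 145, 136, 142, 150, 142, 147, 241, 250, 253, 251, 251, 250, 250, 250, 249, 250, 250, 249, 250, 251, 250, 250, 250, 251, 251, 250, 250, 251, 251, 250, 247, 247, 250, 250, 252, 250, 250, 190, 188, 227, 188, 155, 155, 103, 71, 81, 116]
side -16 [52, 54, 54, 53, 51, 69, 102, 93, 120, 133, 137, 139, 139, 139, 143, 136, 138, 141, 151, 175, 195, 252, 252, 250, 252, 252, 252, 252, 253, 252, 252, 252, 252, 253, 252, 252, 253, 253, 250, 249, 252, 252, 252, 252, 252, 253, 252, 252, 253, 253, 251, 249, 251, 185, 158, 158, 121, 131, 93, 67, 67, 100, 144, 172]
scene 12 [74, 73, 77, 75, 76, 76, 78, 84, 99, 136, 137, 144, 140, 144, 144, 143, 138, 144, 144, 142, 160, 190, 249, 249, 253, 252, 252, 253, 252, 252, 252, 253, 253, 252, 253, 252, 253, 253, 253, 253, 252, 253, 252, 253, 253, 253, 253, 252, 252, 253, 252, 243, 208, 181, 124, 120, 158, 158, 175, 94, 47, 47, 44, 46]
scene -16 [75, 74, 74, 78, 76, 81, 76, 91, 111, 129, 143, 143, 145, 140, 145, 141, 152, 219, 219, 250, 250, 253, 253, 253, 253, 253, 253, 253, 253, 253, 252, 253, 253, 253, 253, 253, 253, 252, 253, 252, 252, 253, 252, 253, 252, 253, 253, 252, 252, 252, 250, 240, 230, 182, 125, 135, 115, 96, 79, 65, 94, 80, 82, 70]
```

Bearing about 8 N on the pistons (14.1 N total less about 6.3 N friction), with the nose at x≈148, so the plate is compressed about 3 mm. I'll back off gently and clear.

>>> servo_tool([
  [[0.1,0,0,0,0,0,0],[0.3,0,0,0,0,0,0],[0.6,0,0,0,0,0,0],[1,0,0,0,0,0,0],[1.5,0,0,0,0,0,0]],
])

```text
time_s: 23.77
tcp_pos: [521.4, -209.6, 58.7]
tcp_rot: [[-0.987, 0.161, -0.001], [0.161, 0.987, -0.0], [0.001, -0.0, -1.0]]
force: [-0.2, -1.0, -0.1]
gripper_width: 0.3
finger_force: 0.0
```

>>> servo_tool([
  [[0.5,0,-1,0,0,0,0],[0.5,0,-3,0,0,0,0],[0.5,0,-6,0,0,0,0],[0.5,0,-10,0,0,0,0],[0.5,0,-14,0,0,0,0]],
])

```text
time_s: 24.18
tcp_pos: [515.4, -208.2, 200.3]
tcp_rot: [[-0.987, 0.162, -0.003], [0.162, 0.987, 0.001], [0.003, 0.0, -1.0]]
force: [1.1, -0.3, 0.3]
gripper_width: -0.1
finger_force: 0.0
```

>>> servo_tool([
  [[2,0,0,0,0,0,0],[4,0,0,0,0,0,0],[5,0,0,0,0,0,0],[5,0,0,0,0,0,0],[5,0,0,0,0,0,0]],
])

```text
time_s: 24.6
tcp_pos: [466.9, -200.6, 199.1]
tcp_rot: [[-0.987, 0.162, -0.001], [0.162, 0.987, -0.0], [0.001, -0.0, -1.0]]
force: [-0.4, -0.5, -0.5]
gripper_width: 0.0
finger_force: 0.0
```

```bash
python3 st.py; python3 - <<'E'
from h import *
cap('side');cap('side')
c=cap('wrist'); g=cv2.GaussianBlur(cv2.cvtColor(c['pixels'],cv2.COLOR_BGR2GRAY),(3,3),0).astype(int)
p,R=pose(); print(D(p),p[2])
def prof(xs,ys,z): return [int(g[int(round(v)),int(round(u))]) if 0<=v<420 and 0<=u<560 else -1 for u,v in (proj(c,W(x,y,z)) for x in xs for y in ys)]
print('tail z40 y=12 x-5..40',prof(range(-5,41),[12],40)); print('y=-15',prof(range(-5,41),[-15],40))
print('across x=35',prof([35],range(-40,41),26)); print('across x=60',prof([60],range(-40,41),26))
print('tab z87 y=-2 x -50..0',prof(range(-50,1),[-2],87))
k=cap('side'); gg=cv2.cvtColor(k['pixels'],cv2.COLOR_BGR2GRAY).astype(int)
print('nose',[int(gg[int(round(v)),int(round(u))]) for u,v in (proj(k,W(x,12,40)) for x in range(130,165))])
E
```

```text
t 24.6 D [-101.5   -2.5] z 199.1 f along x -0.28 y -0.52 z -0.54 w 0.04060540240924728
[-100.8   -2.6] 198.49413419400372
tail z40 y=12 x-5..40 [94, 94, 94, 94, 94, 94, 94, 93, 93, 93, 94, 94, 94, 93, 93, 94, 94, 95, 94, 94, 94, 94, 94, 94, 95, 95, 95, 91, 76, 54, 37, 30, 27, 26, 27, 27, 27, 27, 27, 28, 28, 27, 27, 27, 27, 27]
y=-15 [94, 94, 94, 94, 94, 94, 94, 94, 94, 95, 95, 94, 94, 94, 94, 93, 94, 94, 94, 94, 94, 94, 94, 95, 96, 96, 99, 100, 92, 71, 48, 33, 28, 26, 26, 27, 27, 27, 27, 26, 26, 27, 28, 28, 28, 28]
across x=35 [48, 32, 28, 28, 28, 27, 27, 27, 27, 27, 27, 28, 27, 27, 27, 26, 27, 29, 29, 29, 29, 31, 33, 36, 40, 48, 60, 74, 88, 100, 108, 112, 111, 99, 76, 36, 31, 30, 31, 31, 32, 42, 64, 90, 107, 113, 110, 102, 91, 79, 67, 55, 44, 37, 33, 31, 30, 29, 29, 27, 26, 26, 27, 29, 28, 27, 27, 27, 27, 27, 27, 26, 28, 28, 27, 29, 39, 60, 86, 105, 119]
across x=60 [26, 27, 27, 27, 27, 28, 28, 28, 28, 27, 28, 28, 27, 27, 27, 27, 28, 28, 28, 27, 27, 28, 28, 28, 27, 26, 26, 26, 26, 25, 25, 25, 27, 29, 30, 30, 31, 31, 31, 31, 30, 29, 29, 28, 27, 26, 26, 25, 26, 27, 27, 26, 27, 29, 29, 28, 27, 27, 28, 28, 27, 28, 28, 27, 26, 25, 25, 27, 28, 28, 27, 27, 27, 28, 28, 27, 27, 26, 27, 27, 27]
tab z87 y=-2 x -50..0 [24, 23, 23, 23, 25, 24, 25, 25, 23, 24, 25, 24, 24, 24, 24, 25, 25, 25, 23, 23, 24, 25, 24, 24, 25, 23, 23, 24, 23, 23, 23, 23, 22, 21, 22, 23, 23, 23, 24, 26, 28, 29, 30, 30, 29, 30, 30, 30, 30, 31, 31]
nose [250, 247, 247, 247, 247, 250, 250, 250, 250, 251, 251, 251, 252, 252, 254, 254, 253, 253, 253, 253, 209, 209, 177, 186, 186, 186, 186, 224, 224, 224, 224, 181, 181, 181, 155]
```

Cleared. The shut fingers block the wrist view, so I'll open them and take one last measurement.

>>> servo_tool([
  [[-2,0,-2,0,0,0,4],[-4,0,-4,0,0,0,8.5],[-6,0,-4,0,0,0,8.5],[-6,0,-4,0,0,0,8.5],[-6,0,-4,0,0,0,8.5]],
])

```text
time_s: 25.22
tcp_pos: [527.3, -210.4, 237.8]
tcp_rot: [[-0.987, 0.161, -0.002], [0.161, 0.987, 0.0], [0.002, -0.0, -1.0]]
force: [-0.2, 0.0, -1.0]
gripper_width: 60.7
finger_force: 0.0
```

```bash
python3 - <<'E'
from h import *
cap('side');cap('side');cap('side')
c=cap('wrist'); g=cv2.GaussianBlur(cv2.cvtColor(c['pixels'],cv2.COLOR_BGR2GRAY),(3,3),0).astype(int)
p,R=pose(); print(D(p),p[2])
def prof(xs,ys,z): return [int(g[int(round(v)),int(round(u))]) if 0<=v<420 and 0<=u<560 else -1 for u,v in (proj(c,W(x,y,z)) for x in xs for y in ys)]
print('tail z40 y=12 x0..40',prof(range(0,41),[12],40)); print('y=-15',prof(range(0,41),[-15],40))
for x in(30,45,60): print('across',x,prof([x],range(-36,-20),26),prof([x],range(18,34),26))
print('tab z87 x -50..0',prof(range(-50,1),[-2],87))
E
```

```text
[-42.2  -2.3] 238.0194507847608
tail z40 y=12 x0..40 [21, 22, 23, 28, 43, 68, 91, 105, 109, 110, 110, 109, 109, 109, 109, 111, 111, 117, 126, 135, 140, 141, 141, 141, 141, 141, 141, 142, 142, 142, 142, 142, 142, 142, 141, 142, 142, 142, 141, 142, 142]
y=-15 [21, 19, 18, 22, 36, 62, 88, 103, 108, 109, 109, 110, 110, 110, 109, 108, 108, 112, 123, 134, 140, 142, 142, 142, 142, 142, 142, 143, 143, 142, 142, 142, 142, 142, 142, 142, 142, 142, 142, 143, 143]
across 30 [105, 87, 70, 61, 60, 68, 84, 104, 117, 125, 129, 132, 135, 136, 138, 140] [139, 138, 137, 135, 132, 126, 115, 115, 97, 77, 62, 57, 56, 57, 57, 57]
across 45 [116, 109, 96, 81, 69, 69, 81, 100, 116, 125, 130, 133, 135, 137, 139, 140] [141, 139, 137, 136, 134, 130, 123, 109, 89, 70, 59, 56, 57, 57, 56, 56]
across 60 [116, 114, 111, 107, 107, 107, 119, 144, 162, 162, 154, 148, 144, 142, 144, 149] [140, 138, 136, 134, 132, 128, 120, 108, 93, 87, 90, 94, 91, 82, 70, 70]
tab z87 x -50..0 [58, 59, 60, 62, 64, 65, 66, 67, 67, 69, 73, 78, 77, 65, 46, 28, 19, 14, 14, 16, 15, 14, 15, 16, 18, 19, 19, 20, 20, 19, 20, 20, 20, 20, 21, 19, 21, 67, 97, 115, 121, 121, 119, 118, 118, 121, 133, 137, 138, 138, 138]
```

Tail at x ≈ 18, centred and straight. I'll hand it in.

```bash
python3 -c "
from bench import order
print(order.sign_off())"
```

```text
the job is handed in; nothing more can be done
None
```

The job is handed in, with no verdict returned: the cartridge was laid on the bench, re-gripped by its tail and set nose-first in the trough; the plunger was pushed to about 8 N on the pistons and left standing, with the tail measured at x ≈ 18 mm.

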